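# Fit the interlock relays and prove the trip

## Robot

A 7-joint arm with a two-finger parallel gripper is mounted at the origin on the work surface. World frame = base frame: x ahead of the robot, y to its left, z up, the work surface at z = 0. Lengths are in m, angles in rad, forces in N, time in s.
With the tool pointing down it reaches from about 0.4 to 0.875 m from the base axis. Payload 19.3 kg.
Tool frame: the origin (TCP) lies at the very end of the fingers, on their centre line; the grasp point (between the pads) lies 19 mm behind it; z points along the fingers, y is the line along which they close (so a half turn about z gives the same grasp; the last joint's range is limited). The gripper opens to 85 mm and grips with 20 to 120 N. Pads are 22 mm wide; open, the fingers measure 114 mm over their backs; the gripper's body (76 mm by 85 mm) begins 54 mm behind the grasp point. The pads swing forward as they close: fully open they stand 13 mm farther back than shut.
Start: joints at [-1.343, 0.521, -0.036, 1.599, 0.021, 1.021, -0.113], TCP at [0.183, 0.597, 0.231] pointing down, gripper open.
Joint ranges: [-2.91, 2.91], [-0.3, 2.13], [-1.5, 1.42], [0.17, 2.43], [-1.26, 4.41], [0.16, 1.93], [-2.52, 2.52]. Speed limits (rad/s): [1.89, 1.89, 2.39, 2.39, 3.01, 3.01, 3.01].

## Interface

Orientations are given as a 3x3 rotation matrix whose columns are the frame's x, y, z axes.
In Python, from station import read_state, get_image, camera_params, finish_job, look_for, landmark_of gives the robot as it stands.
- The arm moves only by the shell command python3 -m inch 'ROWS' [FORCE]. ROWS is JSON, a list of rows, each an object of numbers: "x", "y", "z": the shift along the tool's x, y, z each as a share of 0.025 m, from -1 to 1; "rx", "ry", "rz": the turn, a rotation vector about the tool's x, y, z each as a share of 4 degrees, from -1 to 1; "jaw": the opening, from -1 (shut) to 1 (fully open). A call has 1 to 20 rows; each row shifts and turns the commanded pose from where the row before left it, along the tool's axes as they then stand; what a row does not reach is not made up. A row lasts 1/12 s, in which the tool goes at most 41.7 mm and 7.16 degrees, less where a joint would pass 70% of its speed; a pose out of reach is approached as far as the arm can. A call with a number of a shift or a turn outside -1 to 1 is refused whole. A call with a gripper value outside its range is refused whole. The fingers move at their own pace and stop on an object; FORCE is the grip in N (left out, the last holds). Time passes only in rows, so rows that do not move let the fingers close. It gives the time, the measured TCP pose, the force, the opening and the grip force at its end, in the units of the state.
- read_state(): the state, without advancing time (a new reading comes with each control period).
- get_image(name): name is "scene" or "top"; returns the picture (480x640x3 uint8, blue, green, red); there is no depth.
- camera_params(name): a dict with "mtx" (3x3 intrinsics, pixels), "rvec" (rotation vector, rad) and "tvec" (3), from world to camera coordinates, as OpenCV has them. Camera axes: x right, y down, z forward; pixel columns grow to the right and rows downward; lengths in m; the calibration is good to about 2 mm. A picture is of the moment at which its call begins. camera_params takes no time and is no camera call.
- finish_job(): hands the job in; it is judged then, once.
Trained networks look in the newest picture that a camera, given by its name, has taken for a name from the list of things; names that differ only in an ending like _2 or _b are one class to them, and where a whole thing is asked for, a point or a joint stands for the part that bears it (a point fixed in the world has none). Each returns a list of dicts, best first, with "confidence" (0 to 1); they miss things now and then, are a little off and sometimes report something else, mostly with a low value. They report only what shows in the picture. A call takes as long as a camera call. They do not tell look-alikes from the thing itself.
- look_for(camera, thing): "rect" ([left, top, right, bottom] in pixels, round what is visible of it).
- landmark_of(camera, thing): "location" ([column, row] in pixels: a listed point, or the origin of a listed thing).
The state is a dict: "time": time; "q": joint angles; "qd": joint speeds; "joint_efforts": joint torques, N m; "position": TCP position; "tool_rot": TCP orientation; "force": force on the tool from outside, world axes, zero at the start; "ft_torque": the same for the moment, N m; "opening": opening from 0.0 (shut) to 1.0 (fully open); "grasp_force": force on a finger pad.
Only numpy, scipy, OpenCV 4.12 (cv2) and the standard library are available. Lean on these libraries where they do the work, as an engineer would, in place of code of your own. Each camera call takes 0.05 s, during which the arm holds its last target. There are 200 camera calls.

## Task

Put the safety interlock of the microwave bench back in service: set every loose relay upright and fully home in a pocket of the relay board (any pocket, one each; swing its locking lever out of the way first if it stands over the pocket), then swing all three locking levers fully shut, also over a pocket left empty. Only then press the white test button and keep it down until the trip lever beside it has dropped, let the button go, and lift the trip lever back up so that it stays up. Do not shove the glass vial or the meter about or tip the vial over.

Things in the scene. Friction and masses are not known exactly. Their poses are not given: they have to be found in the camera images.
- relay1: plug-in relay: upright grey block with a black foot and a small white patch on top, 28 (x) x 36 (y) x 46 (z) mm, 70 g; two or three are present, loose on the bench, standing upright; origin at the centre of the underside, z up
- relay2: plug-in relay: upright grey block with a black foot and a small white patch on top, 28 (x) x 36 (y) x 46 (z) mm, 70 g; two or three are present, loose on the bench, standing upright; origin at the centre of the underside, z up
- relay3: plug-in relay: upright grey block with a black foot and a small white patch on top, 28 (x) x 36 (y) x 46 (z) mm, 70 g; two or three are present, loose on the bench, standing upright; origin at the centre of the underside, z up
- board: fixed green relay board, 100 (x) x 300 (y) x 22 (z) mm; origin at the centre of its underside; three pockets in a row along its y, 95 mm apart; its x and y axes are the pockets' axes. A seated relay whose lever is still open can be knocked out of its pocket
- socket1 (a point): centre of the (black) floor of a board pocket; the pocket is 32 (along board x) x 40 (along board y) mm with a 4 mm chamfer at the mouth, its floor 6 mm above the bench, its mouth 22 mm above the bench (16 mm deep); a relay fits with its x along board x, either way round. Axes as the board's
- socket2 (a point): centre of the (black) floor of a board pocket; the pocket is 32 (along board x) x 40 (along board y) mm with a 4 mm chamfer at the mouth, its floor 6 mm above the bench, its mouth 22 mm above the bench (16 mm deep); a relay fits with its x along board x, either way round. Axes as the board's
- socket3 (a point): centre of the (black) floor of a board pocket; the pocket is 32 (along board x) x 40 (along board y) mm with a 4 mm chamfer at the mouth, its floor 6 mm above the bench, its mouth 22 mm above the bench (16 mm deep); a relay fits with its x along board x, either way round. Axes as the board's
- lever1 (a joint): angle (rad) of socket1's locking lever, a flat aluminium bar (14 wide, 6 thick, underside 54.5 mm above the bench) that swings level about an upright post 40 mm to the pocket's +y side (board frame). 0 = shut: bar along board -y across the pocket, just clear of a seated relay; grows to 2.0 as it opens to the board's -x side (1.57 = along -x); stays where left
- lever1_peg (a point): point on lever1's upright black finger peg (12 mm diameter, 28 mm tall, from 60 to 88 mm above the bench), on its axis, 5 mm below its top, 40 mm from the post's axis; turns with the lever
- lever2 (a joint): angle (rad) of socket2's locking lever, a flat aluminium bar (14 wide, 6 thick, underside 54.5 mm above the bench) that swings level about an upright post 40 mm to the pocket's +y side (board frame). 0 = shut: bar along board -y across the pocket, just clear of a seated relay; grows to 2.0 as it opens to the board's -x side (1.57 = along -x); stays where left
- lever2_peg (a point): point on lever2's upright black finger peg (12 mm diameter, 28 mm tall, from 60 to 88 mm above the bench), on its axis, 5 mm below its top, 40 mm from the post's axis; turns with the lever
- lever3 (a joint): angle (rad) of socket3's locking lever, a flat aluminium bar (14 wide, 6 thick, underside 54.5 mm above the bench) that swings level about an upright post 40 mm to the pocket's +y side (board frame). 0 = shut: bar along board -y across the pocket, just clear of a seated relay; grows to 2.0 as it opens to the board's -x side (1.57 = along -x); stays where left
- lever3_peg (a point): point on lever3's upright black finger peg (12 mm diameter, 28 mm tall, from 60 to 88 mm above the bench), on its axis, 5 mm below its top, 40 mm from the post's axis; turns with the lever
- trip_unit: fixed grey box, 100 (x) x 140 (y) x 55 (z) mm, beside the board; origin at the centre of its underside; it carries the white test button (at -y) and the trip lever (at +y)
- test_top (a point): centre of the top of the white round test button (28 mm diameter, 14 mm high above the box's top, sitting in a 4 mm collar); pressed straight down, sprung
- test (a joint): travel of the test button (m): 0 released, 0.006 fully down (4.5 N); the trip lever lets go after about 3 mm
- trip (a joint): angle of the trip lever (rad): 0 = up (armed, leaning 0.12 rad past vertical towards the unit's +x), 1.2 = dropped (leaning far over to the unit's -x, 0.49 rad above level). Over-centre: it stays up or down by itself, and falls to the nearer side when let go. Hinge axis along the unit's y, at 15, 38, 45 mm (x, y, z) in the unit's frame
- trip_knob (a point): centre of the trip lever's black knob: a cylinder along the unit's y, 18 mm diameter, 18 mm long, 85 mm from the hinge axis, at the end of a 7 mm rod; it can be pinched along the unit's y
- vial: amber glass vial with a white cap, 28 mm diameter, 55 mm tall, upright, loose; origin at the centre of its underside; a bystander
- meter: small black handheld meter lying flat, 35 x 60 x 22 mm, loose; origin at the centre of its underside; a bystander
There are look-alikes about, which are no part of the job. Several things look just like the trip_unit: the one meant starts farthest to the robot's right.

How it is judged:
By the outcome, as a careful person would: the job done as asked, in the order asked, and still so for the second after the job is handed in, with the robot touching nothing.
Of relay1, relay2, relay3 only 2 to 3 are there at a start; the rules pass over those that are not, and their reading is None.
At some moment in a run one of relay1, relay2, relay3 may be knocked a few centimetres aside while the robot is not near it.
It also fails if it takes over 210 s, if anything falls off the work surface, if the arm or the gripper's body presses on something with over 40 N, if the wrist force passes 120 N, or if a joint passes its speed limit or range.

## Working session

There is one attempt and no reset: what is moved stays moved. The work goes in short steps, Python scripts to look and compute and a shell command to move; the robot and the scene stay as the last step left them, time stands still between calls to the robot, and variables do not carry over. Pictures are saved under pics/ and viewed, at most 14 in all, crops included, and the job is handed in when it is done.

```bash
ls; mkdir -p pics
python3 - <<'E'
from station import *
import cv2
s=read_state();print(s['time'],s['position'],s['tool_rot'],s['opening'])
for c in('scene','top'):
    cv2.imwrite(f'pics/{c}0.png',get_image(c)); p=camera_params(c); print(c,p)
    for t in('relay1','board','socket1','lever1_peg','trip_unit','test_top','trip_knob','vial','meter'):
        print(t,[(round(d['confidence'],2),[round(v) for v in d['location']]) for d in landmark_of(c,t)])
E
```

```text
pics
0.0 [0.18333418 0.59716282 0.23073004] [[-9.55969644e-01  2.93465451e-01 -2.61786780e-04]
 [ 2.93465559e-01  9.55969022e-01 -1.09338434e-03]
 [-7.06104762e-05 -1.12206764e-03 -9.99999368e-01]] 0.9988436485143107
scene {'mtx': array([[591.73079888,   0.        , 304.70741928],
       [  0.        , 591.73079888, 230.69180114],
       [  0.        ,   0.        ,   1.        ]]), 'rvec': array([ 2.12112439,  0.55397394, -0.28372546]), 'tvec': array([-0.4166032 , -0.02174988,  1.36880066])}
relay1 [(0.86, [265, 305])]
board [(0.77, [375, 326]), (0.36, [329, 234])]
socket1 [(0.91, [370, 324]), (0.56, [398, 299])]
lever1_peg [(0.82, [334, 305]), (0.33, [374, 325])]
trip_unit [(0.93, [299, 173]), (0.61, [385, 218])]
test_top [(0.63, [286, 157]), (0.47, [383, 195])]
trip_knob [(0.69, [402, 161]), (0.52, [312, 127])]
vial [(0.73, [310, 443])]
meter [(0.93, [331, 232])]
top {'mtx': array([[537.40194819,   0.        , 326.42614714],
       [  0.        , 537.40194819, 231.42581589],
       [  0.        ,   0.        ,   1.        ]]), 'rvec': array([ 2.15042493, -2.20975196,  0.04203394]), 'tvec': array([0.0551611 , 0.43843328, 1.18770035])}
relay1 [(0.65, [452, 205])]
board [(0.67, [353, 139])]
socket1 [(0.98, [403, 147]), (0.8, [318, 137]), (0.75, [360, 144]), (0.36, [262, 239])]
lever1_peg [(0.48, [394, 152]), (0.28, [260, 241])]
trip_unit [(0.72, [202, 202]), (0.56, [174, 331])]
test_top [(0.53, [180, 335])]
trip_knob [(0.65, [136, 329]), (0.55, [317, 136]), (0.48, [167, 184])]
vial [(0.7, [474, 134])]
meter [(0.87, [262, 241])]
```

View pics/top0.png

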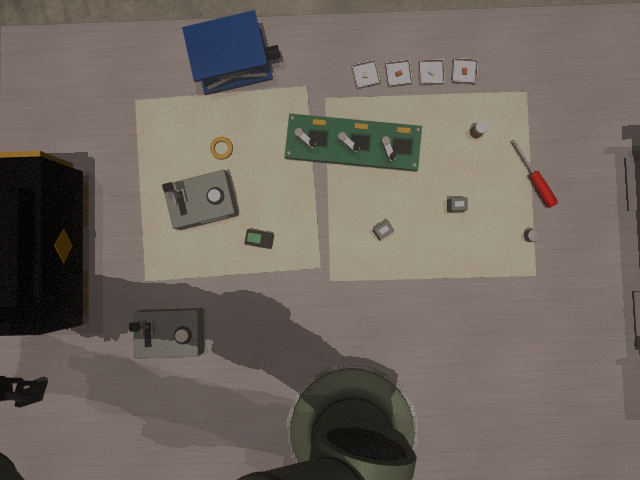

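View pics/scene0.png

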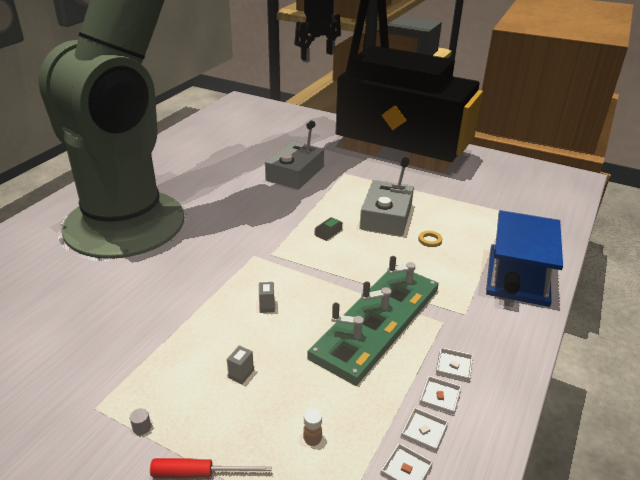

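The top view shows two relays, at (383,230) and (457,204), and the board at (353,140) with three levers open. It also shows the vial at (478,130) and the meter at (259,239). There are two candidate trip units: A at (202,200) and B at (168,333). World +y (the robot's left) is image left, so A lies farthest right and fits the description. I'll segment the pieces and enlarge to confirm.

```bash
cat > h.py <<'E'
from station import *
import cv2, numpy as np
def cam(c):
    p=camera_params(c); R=cv2.Rodrigues(np.array(p['rvec'],float))[0]; return p['mtx'],R,np.array(p['tvec'],float).ravel()
def ray(c,uv,z):
    K,R,t=cam(c); o=-R.T@t; d=R.T@np.linalg.inv(K)@[uv[0],uv[1],1]
    return o+d*(z-o[2])/d[2]
def proj(c,P):
    p=camera_params(c); return cv2.projectPoints(np.array(P,float).reshape(-1,3),p['rvec'],p['tvec'],p['mtx'],None)[0].reshape(-1,2)
def rect(c,mask,z,near):
    n,l,st,ce=cv2.connectedComponentsWithStats(mask.astype(np.uint8))
    i=1+np.argmin(np.linalg.norm(ce[1:]-near,axis=1)+1e3*(st[1:,4]<15))
    ys,xs=np.where(l==i); W=np.array([ray(c,p,z)[:2] for p in zip(xs,ys)])
    (cx,cy),(w,h),a=cv2.minAreaRect((W*1000).astype(np.float32))
    return np.round([cx,cy,w,h,a],1),len(xs)
E
python3 - <<'E'
from h import *
im=cv2.imread('pics/top0.png'); b,g,r=[im[:,:,i].astype(int) for i in range(3)]
cv2.imwrite('pics/crop1.png',np.hstack([cv2.resize(im[100:190,270:440],None,fx=4,fy=4,interpolation=2)[:360],cv2.resize(im[160:250,150:180+60],(360,360),interpolation=2)])[:, :])
print(im.shape)
m=(g>r+15)&(g>b+3); print('board',rect('top',m,.022,(353,140)))
white=(np.minimum(np.minimum(b,g),r)>170)
for n in((383,230),(457,204)): print('patch',rect('top',(np.minimum(np.minimum(b,g),r)>150)&(abs(r-b)<30),.046,n))
gray=(abs(r-b)<22)&(abs(r-g)<22)
for n in((383,230),(457,204)): print('relay',rect('top',gray&(r<150)|((abs(r-b)<15)),.046,n), im[n[1]-12:n[1]+13:3,n[0]-12:n[0]+13:3].tolist()[0][:3])
E
```

```text
(480, 640, 3)Traceback (most recent call last):
  File "<stdin>", line 5, in <module>
  File "h.py", line 13, in rect
    ys,xs=np.where(l==i); W=np.array([ray(c,p,z)[:2] for p in zip(xs,ys)])
                                      ~~~^^^^^^^
  File "h.py", line 6, in ray
    K,R,t=cam(c); o=-R.T@t; d=R.T@np.linalg.inv(K)@[uv[0],uv[1],1]
          ~~~^^^
  File "h.py", line 4, in cam
    p=camera_params(c); R=cv2.Rodrigues(np.array(p['rvec'],float))[0]; return p['mtx'],R,np.array(p['tvec'],float).ravel()
ValueError: time passes only in moves, steps and waits
```

View pics/crop1.png

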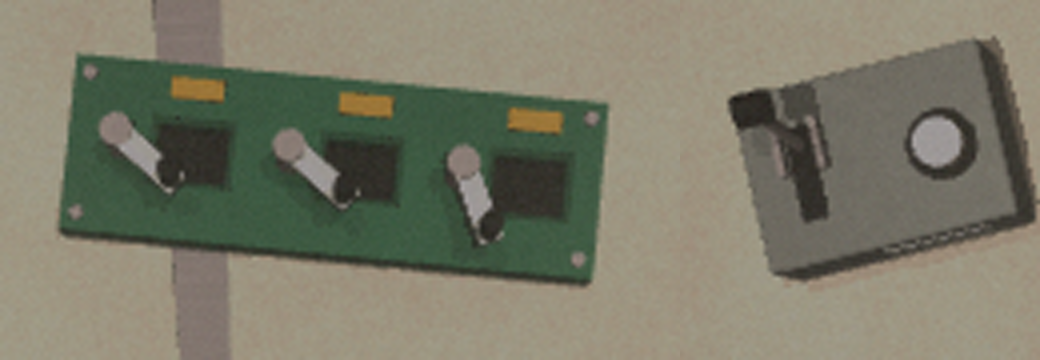

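The crop confirms unit A: button at about (213,196), knob at about (167,187). On the board, the posts sit at image left (+y), and the levers open toward image-down (-x), partly over the pockets.

```bash
sed -i 's/^def cam(c):/from functools import lru_cache\ncamera_params=lru_cache(camera_params)\n@lru_cache\ndef cam(c):/' h.py
python3 - <<'E'
from h import *
im=cv2.imread('pics/top0.png'); b,g,r=[im[:,:,i].astype(int) for i in range(3)]
m=(g>r+15)&(g>b+3); print('board',rect('top',m,.022,(353,140)))
cv2.imwrite('pics/c2.png',cv2.resize(im[180:255,365:485],None,fx=6,fy=6,interpolation=2))
mn=np.minimum(np.minimum(b,g),r)
for n in((383,230),(457,204)): print('patch',rect('top',(mn>150)&(abs(r-b)<30),.046,n))
for n in((383,230),(457,204)): print('relay',rect('top',(r-b<14),.046,n))
print(im[230,370:398].tolist()); print(im[204,444:470].tolist())
print('unitA',rect('top',(r-b<20)&(r>60),.055,(202,200)))
for t,z,uv in(('button',.069,(213,196)),('knob',.128,(167,187)),('vialcap',.055,(479,129)),('meter',.022,(259,239)),('post1',.06,(270+115/4,100+128/4)),('post2',.06,(270+289/4,100+145/4)),('post3',.06,(270+463/4,100+162/4)),('peg1',.088,(270+168/4,100+168/4)),('peg2',.088,(270+344/4,100+187/4)),('peg3',.088,(270+490/4,100+222/4))): print(t,ray('top',uv,z).round(3))
E
```

```text
board (array([640.3, -21.6, 299.2,  99.7,  82.7]), 4116)
patch (array([438.6, -81.5,   9. ,  17.5,  32.1]), 33)
patch (array([ 491.3, -246.9,    8.9,   16.4,   16.9]), 28)
relay (array([437.6, -79.9,  27. ,  38.4,  34. ]), 188)
relay (array([ 488.4, -242.3,   43.3,   28.4,   88.3]), 252)
[[117, 136, 151], [117, 136, 149], [64, 75, 84], [50, 57, 60], [59, 65, 67], [93, 101, 106], [98, 104, 111], [95, 103, 109], [100, 106, 110], [151, 154, 158], [155, 156, 160], [153, 154, 159], [152, 154, 157], [155, 156, 162], [153, 155, 159], [154, 156, 162], [152, 153, 158], [148, 150, 155], [116, 121, 126], [95, 101, 109], [94, 101, 107], [95, 102, 109], [96, 104, 108], [101, 116, 119], [114, 131, 136], [134, 155, 159], [130, 151, 158], [130, 151, 158]]
[[114, 133, 146], [114, 132, 148], [111, 129, 144], [42, 49, 52], [45, 52, 56], [48, 53, 58], [45, 49, 55], [60, 68, 71], [90, 97, 101], [86, 93, 96], [95, 102, 107], [150, 153, 157], [147, 149, 154], [154, 155, 159], [153, 153, 159], [153, 155, 160], [152, 153, 158], [152, 155, 159], [152, 152, 156], [148, 151, 154], [101, 107, 111], [87, 94, 97], [86, 93, 96], [95, 107, 111], [131, 153, 159], [135, 153, 161]]
unitA (array([514.5, 313.3, 107.6, 152.6,  11.6]), 2831)
button [0.52  0.284 0.069]
knob [0.533 0.365 0.128]
vialcap [ 0.651 -0.295  0.055]
meter [0.427 0.193 0.022]
post1 [0.655 0.097 0.06 ]
post2 [0.643 0.002 0.06 ]
post3 [ 0.631 -0.091  0.06 ]
peg1 [0.626 0.067 0.088]
peg2 [ 0.613 -0.026  0.088]
peg3 [ 0.592 -0.102  0.088]
```

View pics/c2.png

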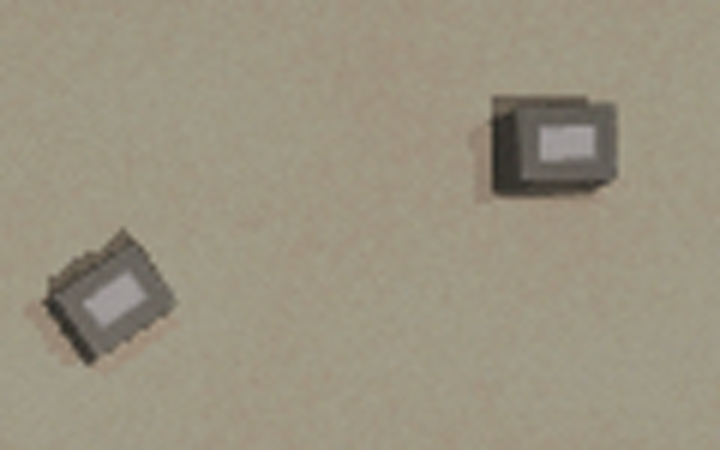

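Board yaw is about −7.3°. Relays are at about (0.439,−0.082) and (0.491,−0.247). The pegs stand at about 37°, 39° and 67° open. I'll start with lever 2: rotate the tool, travel over at height and pinch its peg.

```bash
cat > to.py <<'E'
# usage: to.py x y z yawdeg(of tool y, mod 180 nearest unless 'e' given) -> turn in rows of rz=1, then shift in tool axes (units of 25mm) after the turn
import sys; from station import read_state; import numpy as np
x,y,z,yaw=map(float,sys.argv[1:5]); s=read_state(); p=s['position']; R=np.array(s['tool_rot'])
c=np.degrees(np.arctan2(R[1,1],R[0,1])); d=yaw-c
d=(d+180)%360-180 if len(sys.argv)>5 else (d+90)%180-90
a=np.radians(c+d); Y=np.array([np.cos(a),np.sin(a)]); X=np.array([-Y[1],Y[0]]); D=np.array([x,y])-p[:2]
print('t %.1f p %s yaw %.1f q7 %.2f | rz sum %.2f | x %.2f y %.2f z %.2f | F %s tilt %.4f %.4f'%(s['time'],p.round(4),c,s['q'][6],-d/4,X@D/.025,Y@D/.025,(p[2]-z)/.025,np.round(s['force'],1),R[0,2],R[1,2]))
E
R='{"rz":1,"jaw":-0.06}'
python3 -m inch '[{"rz":1,"jaw":-0.06},{"rz":1},{"rz":1},{"rz":1},{"rz":1},{"rz":1},{"rz":1},{"rz":1},{"rz":1},{"rz":1},{"rz":1},{"rz":1},{"rz":1},{"rz":1},{"rz":1},{"rz":1},{"rz":1},{"rz":1},{"rz":1},{"rz":1}]'
python3 to.py .613 -.026 .11 -47 e
```

```text
t 1.0 p [0.1834 0.5975 0.2313] yaw 72.9 q7 -0.11 | rz sum 29.98 | x -4.44 y 29.96 z 4.85 | F [-0.1  0.2 -0.4] tilt 0.0000 -0.0001invalid input at $[0]: expected keys x, y, z, rx, ry, rz, jaw
```

```bash
python3 -m inch '[{"x":0,"y":0,"z":0,"rx":0,"ry":0,"rz":1,"jaw":-0.06},{"x":0,"y":0,"z":0,"rx":0,"ry":0,"rz":1,"jaw":-0.06},{"x":0,"y":0,"z":0,"rx":0,"ry":0,"rz":1,"jaw":-0.06},{"x":0,"y":0,"z":0,"rx":0,"ry":0,"rz":1,"jaw":-0.06},{"x":0,"y":0,"z":0,"rx":0,"ry":0,"rz":1,"jaw":-0.06},{"x":0,"y":0,"z":0,"rx":0,"ry":0,"rz":1,"jaw":-0.06},{"x":0,"y":0,"z":0,"rx":0,"ry":0,"rz":1,"jaw":-0.06},{"x":0,"y":0,"z":0,"rx":0,"ry":0,"rz":1,"jaw":-0.06},{"x":0,"y":0,"z":0,"rx":0,"ry":0,"rz":1,"jaw":-0.06},{"x":0,"y":0,"z":0,"rx":0,"ry":0,"rz":1,"jaw":-0.06},{"x":0,"y":0,"z":0,"rx":0,"ry":0,"rz":1,"jaw":-0.06},{"x":0,"y":0,"z":0,"rx":0,"ry":0,"rz":1,"jaw":-0.06},{"x":0,"y":0,"z":0,"rx":0,"ry":0,"rz":1,"jaw":-0.06},{"x":0,"y":0,"z":0,"rx":0,"ry":0,"rz":1,"jaw":-0.06},{"x":0,"y":0,"z":0,"rx":0,"ry":0,"rz":1,"jaw":-0.06}]'
python3 -m inch '[{"x":0,"y":0,"z":0,"rx":0,"ry":0,"rz":1,"jaw":-0.06},{"x":0,"y":0,"z":0,"rx":0,"ry":0,"rz":1,"jaw":-0.06},{"x":0,"y":0,"z":0,"rx":0,"ry":0,"rz":1,"jaw":-0.06},{"x":0,"y":0,"z":0,"rx":0,"ry":0,"rz":1,"jaw":-0.06},{"x":0,"y":0,"z":0,"rx":0,"ry":0,"rz":1,"jaw":-0.06},{"x":0,"y":0,"z":0,"rx":0,"ry":0,"rz":1,"jaw":-0.06},{"x":0,"y":0,"z":0,"rx":0,"ry":0,"rz":1,"jaw":-0.06},{"x":0,"y":0,"z":0,"rx":0,"ry":0,"rz":1,"jaw":-0.06},{"x":0,"y":0,"z":0,"rx":0,"ry":0,"rz":1,"jaw":-0.06},{"x":0,"y":0,"z":0,"rx":0,"ry":0,"rz":1,"jaw":-0.06},{"x":0,"y":0,"z":0,"rx":0,"ry":0,"rz":1,"jaw":-0.06},{"x":0,"y":0,"z":0,"rx":0,"ry":0,"rz":1,"jaw":-0.06},{"x":0,"y":0,"z":0,"rx":0,"ry":0,"rz":1,"jaw":-0.06},{"x":0,"y":0,"z":0,"rx":0,"ry":0,"rz":1,"jaw":-0.06},{"x":0,"y":0,"z":0,"rx":0,"ry":0,"rz":1,"jaw":-0.06}]'
python3 to.py .613 -.026 .11 -47 e
```

```text
time: 2.25
position: [0.1834, 0.5975, 0.2313]
tool_rot: [[-0.221, 0.975, -0.0], [0.975, 0.221, -0.0], [-0.0, -0.0, -1.0]]
force: [0.3, -0.9, 0.5]
opening: 0.471
grasp_force: 0.0
time: 3.5
position: [0.1833, 0.5975, 0.2313]
tool_rot: [[0.734, 0.679, -0.0], [0.679, -0.734, 0.0], [-0.0, -0.0, -1.0]]
force: [-0.5, 0.3, -0.2]
opening: 0.47
grasp_force: 0.0
t 3.5 p [0.1833 0.5975 0.2313] yaw -47.3 q7 -1.93 | rz sum -0.06 | x -4.44 y 29.96 z 4.85 | F [-0.5  0.3 -0.2] tilt -0.0001 0.0001
```

```bash
python3 -m inch '[{"x":-0.15,"y":1,"z":0,"rx":0,"ry":0,"rz":0,"jaw":-0.06},{"x":-0.15,"y":1,"z":0,"rx":0,"ry":0,"rz":0,"jaw":-0.06},{"x":-0.15,"y":1,"z":0,"rx":0,"ry":0,"rz":0,"jaw":-0.06},{"x":-0.15,"y":1,"z":0,"rx":0,"ry":0,"rz":0,"jaw":-0.06},{"x":-0.15,"y":1,"z":0,"rx":0,"ry":0,"rz":0,"jaw":-0.06},{"x":-0.15,"y":1,"z":0,"rx":0,"ry":0,"rz":0,"jaw":-0.06},{"x":-0.15,"y":1,"z":0,"rx":0,"ry":0,"rz":0,"jaw":-0.06},{"x":-0.15,"y":1,"z":0,"rx":0,"ry":0,"rz":0,"jaw":-0.06},{"x":-0.15,"y":1,"z":0,"rx":0,"ry":0,"rz":0,"jaw":-0.06},{"x":-0.15,"y":1,"z":0,"rx":0,"ry":0,"rz":0,"jaw":-0.06},{"x":-0.15,"y":1,"z":0,"rx":0,"ry":0,"rz":0,"jaw":-0.06},{"x":-0.15,"y":1,"z":0,"rx":0,"ry":0,"rz":0,"jaw":-0.06},{"x":-0.15,"y":1,"z":0,"rx":0,"ry":0,"rz":0,"jaw":-0.06},{"x":-0.15,"y":1,"z":0,"rx":0,"ry":0,"rz":0,"jaw":-0.06},{"x":-0.15,"y":1,"z":0,"rx":0,"ry":0,"rz":0,"jaw":-0.06}]' | grep pos
python3 -m inch '[{"x":-0.15,"y":1,"z":0,"rx":0,"ry":0,"rz":0,"jaw":-0.06},{"x":-0.15,"y":1,"z":0,"rx":0,"ry":0,"rz":0,"jaw":-0.06},{"x":-0.15,"y":1,"z":0,"rx":0,"ry":0,"rz":0,"jaw":-0.06},{"x":-0.15,"y":1,"z":0,"rx":0,"ry":0,"rz":0,"jaw":-0.06},{"x":-0.15,"y":1,"z":0,"rx":0,"ry":0,"rz":0,"jaw":-0.06},{"x":-0.15,"y":1,"z":0.2,"rx":0,"ry":0,"rz":0,"jaw":-0.06},{"x":-0.15,"y":1,"z":0.2,"rx":0,"ry":0,"rz":0,"jaw":-0.06},{"x":-0.15,"y":1,"z":0.2,"rx":0,"ry":0,"rz":0,"jaw":-0.06},{"x":-0.15,"y":1,"z":0.2,"rx":0,"ry":0,"rz":0,"jaw":-0.06},{"x":-0.15,"y":1,"z":0.2,"rx":0,"ry":0,"rz":0,"jaw":-0.06},{"x":-0.15,"y":1,"z":0.2,"rx":0,"ry":0,"rz":0,"jaw":-0.06},{"x":-0.15,"y":1,"z":0.2,"rx":0,"ry":0,"rz":0,"jaw":-0.06},{"x":-0.15,"y":1,"z":0.2,"rx":0,"ry":0,"rz":0,"jaw":-0.06},{"x":-0.15,"y":1,"z":0.2,"rx":0,"ry":0,"rz":0,"jaw":-0.06},{"x":-0.15,"y":1,"z":0.2,"rx":0,"ry":0,"rz":0,"jaw":-0.06}]' | grep pos
python3 to.py .613 -.026 .11 -47 e
python3 - <<'E'
from h import *
cv2.imwrite('pics/scene1.png',get_image('scene')); get_image('top')
for t in('lever2_peg','socket1'):
    for c in('scene','top'): print(t,c,[(round(d['confidence'],2),np.round(d['location'],1), ray(c,d['location'],.083 if 'peg' in t else .006).round(3)) for d in landmark_of(c,t)])
E
```

```text
position: [0.3982, 0.2836, 0.2315]
position: [0.6125, -0.0292, 0.181]
t 6.0 p [ 0.6125 -0.0292  0.181 ] yaw -47.1 q7 -0.54 | rz sum -0.01 | x 0.10 y -0.08 z 2.84 | F [-0.2  0.7  0.4] tilt 0.0000 0.0002
lever2_peg scene [(0.55, array([367.2, 284.6]), array([ 0.618, -0.025,  0.083]))]
lever2_peg top []
socket1 scene [(0.96, array([345.3, 358.8]), array([ 0.633, -0.138,  0.006])), (0.96, array([369.9, 324.3]), array([ 0.636, -0.039,  0.006])), (0.83, array([398. , 299.3]), array([0.655, 0.05 , 0.006]))]
socket1 top [(0.9, array([319.3, 136.2]), array([0.658, 0.054, 0.006])), (0.57, array([400.8, 152.8]), array([ 0.614, -0.13 ,  0.006]))]
```

```bash
python3 -m inch '[{"x":0.1,"y":-0.1,"z":0.78,"rx":0,"ry":0,"rz":0,"jaw":-0.06},{"x":0.1,"y":0,"z":0.78,"rx":0,"ry":0,"rz":0,"jaw":-0.06},{"x":0,"y":0,"z":0.78,"rx":0,"ry":0,"rz":0,"jaw":-0.06},{"x":0,"y":0,"z":0.78,"rx":0,"ry":0,"rz":0,"jaw":-0.06},{"x":0,"y":0,"z":0.78,"rx":0,"ry":0,"rz":0,"jaw":-0.06},{"x":0,"y":0,"z":0.78,"rx":0,"ry":0,"rz":0,"jaw":-0.06},{"x":0,"y":0,"z":0,"rx":0,"ry":0,"rz":0,"jaw":-0.06}]'
python3 - <<'E'
from h import *
im=get_image('scene'); cv2.imwrite('pics/scene2.png',cv2.resize(im[200:400,260:480],None,fx=3,fy=3,interpolation=2)[:600])
E
```

```text
time: 6.88
position: [0.612, -0.0215, 0.0615]
tool_rot: [[0.731, 0.682, -0.004], [0.682, -0.731, 0.0], [-0.003, -0.003, -1.0]]
force: [-0.7, -0.5, -0.4]
opening: 0.468
grasp_force: 0.0
```

View pics/scene2.png

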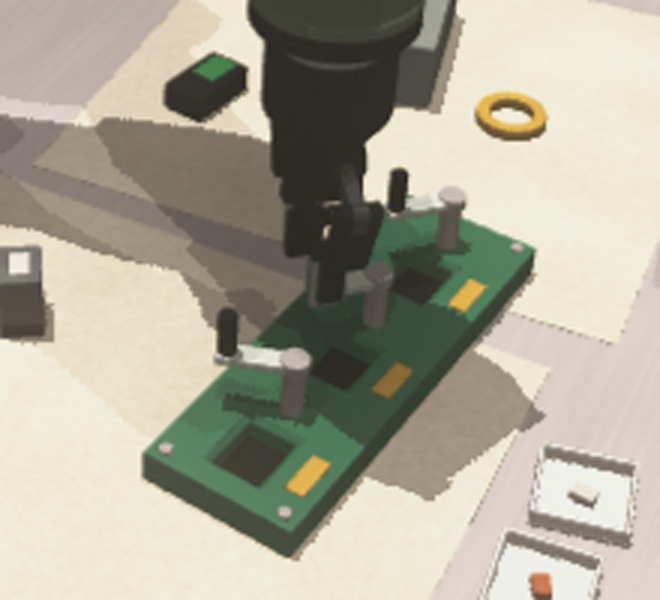

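The fingers straddle peg 2, at crop position (330,250). I'll raise slightly, close, and swing the lever open.

```bash
python3 -m inch '[{"x":0,"y":0,"z":-0.15,"rx":0,"ry":0,"rz":0,"jaw":-1},{"x":0,"y":0,"z":0,"rx":0,"ry":0,"rz":0,"jaw":-1},{"x":0,"y":0,"z":0,"rx":0,"ry":0,"rz":0,"jaw":-1},{"x":0,"y":0,"z":0,"rx":0,"ry":0,"rz":0,"jaw":-1},{"x":0,"y":0,"z":0,"rx":0,"ry":0,"rz":0,"jaw":-1},{"x":0,"y":0,"z":0,"rx":0,"ry":0,"rz":0,"jaw":-1},{"x":0,"y":0,"z":0,"rx":0,"ry":0,"rz":0,"jaw":-1},{"x":0,"y":0,"z":0,"rx":0,"ry":0,"rz":0,"jaw":-1}]' 20
```

```text
time: 7.6
position: [0.6148, -0.023, 0.0698]
tool_rot: [[0.732, 0.681, 0.003], [0.681, -0.732, 0.0], [0.002, 0.002, -1.0]]
force: [-1.3, 0.5, 11.2]
opening: 0.13
grasp_force: 21.1
```

```bash
python3 -m inch '[{"x":0,"y":0,"z":0,"rx":0,"ry":0,"rz":0,"jaw":-1},{"x":0,"y":0,"z":0,"rx":0,"ry":0,"rz":0,"jaw":-1},{"x":0,"y":-0.08,"z":0,"rx":0,"ry":0,"rz":0.75,"jaw":-1},{"x":0,"y":-0.08,"z":0,"rx":0,"ry":0,"rz":0.75,"jaw":-1},{"x":0,"y":-0.08,"z":0,"rx":0,"ry":0,"rz":0.75,"jaw":-1},{"x":0,"y":-0.08,"z":0,"rx":0,"ry":0,"rz":0.75,"jaw":-1}]' 20
```

```text
time: 8.1
position: [0.6101, -0.0165, 0.0698]
tool_rot: [[0.859, 0.512, 0.003], [0.512, -0.859, 0.001], [0.003, 0.001, -1.0]]
force: [0.6, 0.8, 10.5]
opening: 0.127
grasp_force: 21.0
```

```bash
python3 -m inch '[{"x":0,"y":-0.08,"z":0,"rx":0,"ry":0,"rz":0.75,"jaw":-1},{"x":0,"y":-0.08,"z":0,"rx":0,"ry":0,"rz":0.75,"jaw":-1},{"x":0,"y":-0.08,"z":0,"rx":0,"ry":0,"rz":0.75,"jaw":-1},{"x":0,"y":-0.08,"z":0,"rx":0,"ry":0,"rz":0.75,"jaw":-1},{"x":0,"y":-0.08,"z":0,"rx":0,"ry":0,"rz":0.75,"jaw":-1},{"x":0,"y":-0.08,"z":0,"rx":0,"ry":0,"rz":0.75,"jaw":-1},{"x":0,"y":-0.08,"z":0,"rx":0,"ry":0,"rz":0.75,"jaw":-1},{"x":0,"y":-0.08,"z":0,"rx":0,"ry":0,"rz":0.75,"jaw":-1},{"x":0,"y":-0.08,"z":0,"rx":0,"ry":0,"rz":0.75,"jaw":-1},{"x":0,"y":-0.08,"z":0,"rx":0,"ry":0,"rz":0.75,"jaw":-1},{"x":0,"y":-0.08,"z":0,"rx":0,"ry":0,"rz":0.75,"jaw":-1},{"x":0,"y":-0.08,"z":0,"rx":0,"ry":0,"rz":0.75,"jaw":-1},{"x":0,"y":-0.08,"z":0,"rx":0,"ry":0,"rz":0.75,"jaw":-1},{"x":0,"y":-0.08,"z":0,"rx":0,"ry":0,"rz":0.75,"jaw":-1},{"x":0,"y":-0.08,"z":0,"rx":0,"ry":0,"rz":0.75,"jaw":-1},{"x":0,"y":-0.08,"z":0,"rx":0,"ry":0,"rz":0.75,"jaw":-1}]' 20
python3 -m inch '[{"x":0,"y":0,"z":0,"rx":0,"ry":0,"rz":0,"jaw":-0.2},{"x":0,"y":0,"z":0,"rx":0,"ry":0,"rz":0,"jaw":-0.2},{"x":0,"y":0,"z":0,"rx":0,"ry":0,"rz":0,"jaw":-0.2},{"x":0,"y":0,"z":-0.8,"rx":0,"ry":0,"rz":0,"jaw":-0.2},{"x":0,"y":0,"z":-1,"rx":0,"ry":0,"rz":0,"jaw":-0.2},{"x":0,"y":0,"z":-1,"rx":0,"ry":0,"rz":0,"jaw":-0.2},{"x":0,"y":0,"z":-1,"rx":0,"ry":0,"rz":0,"jaw":-0.2},{"x":0,"y":0,"z":-1,"rx":0,"ry":0,"rz":0,"jaw":-0.2}]' | grep -A9 pos
python3 to.py .626 .067 .11 -44 e; python3 to.py .592 -.102 .11 -74 e
```

```text
time: 9.43
position: [0.6057, 0.0146, 0.0698]
tool_rot: [[0.955, -0.295, 0.003], [-0.295, -0.955, 0.001], [0.003, -0.002, -1.0]]
force: [1.2, 1.4, 9.3]
opening: 0.129
grasp_force: 21.0
position: [0.6041, 0.0137, 0.1894]
tool_rot: [[0.956, -0.293, -0.0], [-0.293, -0.956, 0.0], [-0.0, -0.0, -1.0]]
force: [0.0, -0.1, 0.3]
opening: 0.4
grasp_force: 0.0
t 10.1 p [0.6041 0.0137 0.1894] yaw -107.0 q7 -1.44 | rz sum -15.76 | x 2.14 y -0.85 z 3.18 | F [ 0.  -0.1  0.3] tilt -0.0002 0.0001
t 10.1 p [0.6041 0.0137 0.1894] yaw -107.0 q7 -1.44 | rz sum -8.26 | x -1.74 y 4.31 z 3.18 | F [ 0.  -0.1  0.3] tilt -0.0002 0.0001
```

```bash
python3 -m inch '[{"x":0,"y":0,"z":0,"rx":0,"ry":0,"rz":-1,"jaw":-0.1},{"x":0,"y":0,"z":0,"rx":0,"ry":0,"rz":-1,"jaw":-0.1},{"x":0,"y":0,"z":0,"rx":0,"ry":0,"rz":-1,"jaw":-0.1},{"x":0,"y":0,"z":0,"rx":0,"ry":0,"rz":-1,"jaw":-0.1},{"x":0,"y":0,"z":0,"rx":0,"ry":0,"rz":-1,"jaw":-0.1},{"x":0,"y":0,"z":0,"rx":0,"ry":0,"rz":-1,"jaw":-0.1},{"x":0,"y":0,"z":0,"rx":0,"ry":0,"rz":-1,"jaw":-0.1},{"x":0,"y":0,"z":0,"rx":0,"ry":0,"rz":-1,"jaw":-0.1},{"x":0,"y":0,"z":0,"rx":0,"ry":0,"rz":-0.26,"jaw":-0.1},{"x":-0.33,"y":0.86,"z":0,"rx":0,"ry":0,"rz":0,"jaw":-0.1},{"x":-0.33,"y":0.86,"z":0,"rx":0,"ry":0,"rz":0,"jaw":-0.1},{"x":-0.33,"y":0.86,"z":0,"rx":0,"ry":0,"rz":0,"jaw":-0.1},{"x":-0.33,"y":0.86,"z":0,"rx":0,"ry":0,"rz":0,"jaw":-0.1},{"x":-0.33,"y":0.86,"z":0,"rx":0,"ry":0,"rz":0,"jaw":-0.1},{"x":0,"y":0,"z":0,"rx":0,"ry":0,"rz":0,"jaw":-0.1}]' >/dev/null
python3 to.py .5935 -.101 .068 -74 e
python3 - <<'E'
from h import *
get_image('scene'); print([(round(d['confidence'],2),ray('scene',d['location'],.083).round(3)) for d in landmark_of('scene','lever3_peg')])
E
```

```text
t 11.3 p [ 0.5932 -0.1059  0.1886] yaw -74.4 q7 -0.79 | rz sum -0.10 | x 0.06 y -0.18 z 4.83 | F [-0.1 -1.  -0.6] tilt 0.0004 -0.0019
[(0.64, array([0.628, 0.075, 0.083]))]
```

```bash
python3 -m inch '[{"x":0.06,"y":-0.12,"z":0.8,"rx":0,"ry":0,"rz":0,"jaw":-0.1},{"x":0,"y":0,"z":0.8,"rx":0,"ry":0,"rz":0,"jaw":-0.1},{"x":0,"y":0,"z":0.8,"rx":0,"ry":0,"rz":0,"jaw":-0.1},{"x":0,"y":0,"z":0.8,"rx":0,"ry":0,"rz":0,"jaw":-0.1},{"x":0,"y":0,"z":0.8,"rx":0,"ry":0,"rz":0,"jaw":-0.1},{"x":0,"y":0,"z":0.76,"rx":0,"ry":0,"rz":0,"jaw":-0.1},{"x":0,"y":0,"z":0,"rx":0,"ry":0,"rz":0,"jaw":-1},{"x":0,"y":0,"z":0,"rx":0,"ry":0,"rz":0,"jaw":-1},{"x":0,"y":0,"z":0,"rx":0,"ry":0,"rz":0,"jaw":-1},{"x":0,"y":0,"z":0,"rx":0,"ry":0,"rz":0,"jaw":-1},{"x":0,"y":0,"z":0,"rx":0,"ry":0,"rz":0,"jaw":-1},{"x":0,"y":0,"z":0,"rx":0,"ry":0,"rz":0,"jaw":-1},{"x":0,"y":0,"z":0,"rx":0,"ry":0,"rz":0,"jaw":-1}]' 20
```

```text
time: 12.53
position: [0.595, -0.0971, 0.0695]
tool_rot: [[0.961, 0.276, 0.0], [0.276, -0.961, 0.0], [0.0, -0.0, -1.0]]
force: [-1.3, 1.0, -5.3]
opening: 0.124
grasp_force: 21.2
```

```bash
python3 -m inch '[{"x":0,"y":-0.08,"z":0,"rx":0,"ry":0,"rz":0.75,"jaw":-1},{"x":0,"y":-0.08,"z":0,"rx":0,"ry":0,"rz":0.75,"jaw":-1},{"x":0,"y":-0.08,"z":0,"rx":0,"ry":0,"rz":0.75,"jaw":-1},{"x":0,"y":-0.08,"z":0,"rx":0,"ry":0,"rz":0.75,"jaw":-1},{"x":0,"y":-0.08,"z":0,"rx":0,"ry":0,"rz":0.75,"jaw":-1},{"x":0,"y":-0.08,"z":0,"rx":0,"ry":0,"rz":0.75,"jaw":-1},{"x":0,"y":-0.08,"z":0,"rx":0,"ry":0,"rz":0.75,"jaw":-1},{"x":0,"y":-0.08,"z":0,"rx":0,"ry":0,"rz":0.75,"jaw":-1},{"x":0,"y":-0.08,"z":0,"rx":0,"ry":0,"rz":0.75,"jaw":-1},{"x":0,"y":-0.08,"z":0,"rx":0,"ry":0,"rz":0.75,"jaw":-1},{"x":0,"y":0,"z":0,"rx":0,"ry":0,"rz":0,"jaw":-1}]' 20
python3 -m inch '[{"x":0,"y":0,"z":0,"rx":0,"ry":0,"rz":0,"jaw":-0.2},{"x":0,"y":0,"z":0,"rx":0,"ry":0,"rz":0,"jaw":-0.2},{"x":0,"y":0,"z":0,"rx":0,"ry":0,"rz":0,"jaw":-0.2},{"x":0,"y":0,"z":-0.8,"rx":0,"ry":0,"rz":0,"jaw":-0.2},{"x":0,"y":0,"z":-1,"rx":0,"ry":0,"rz":0,"jaw":-0.2},{"x":0,"y":0,"z":-1,"rx":0,"ry":0,"rz":0,"jaw":-0.2},{"x":0,"y":0,"z":-1,"rx":0,"ry":0,"rz":0,"jaw":-0.2},{"x":0,"y":0,"z":-1,"rx":0,"ry":0,"rz":0,"jaw":0}]' | grep pos
python3 to.py .4386 -.0815 .1 34
python3 to.py .4913 -.247 .1 0
python3 - <<'E'
from h import *
get_image('scene');im=get_image('top'); cv2.imwrite('pics/top2.png',im)
for c in('scene','top'): print([(round(d['confidence'],2),np.round(d['location'],1),ray(c,d['location'],.0).round(3)) for d in landmark_of(c,'relay1')])
E
```

```text
time: 13.45
position: [0.5961, -0.0778, 0.0696]
tool_rot: [[0.969, -0.245, 0.004], [-0.245, -0.969, -0.002], [0.004, 0.001, -1.0]]
force: [11.2, -3.1, -12.5]
opening: 0.129
grasp_force: 20.5
position: [0.5939, -0.0778, 0.1906]
t 14.1 p [ 0.5939 -0.0778  0.1906] yaw -104.0 q7 -1.24 | rz sum 10.49 | x -3.35 y 5.23 z 3.62 | F [ 0.2 -0.6  0.3] tilt 0.0002 0.0001
t 14.1 p [ 0.5939 -0.0778  0.1906] yaw -104.0 q7 -1.24 | rz sum 18.99 | x 6.77 y 4.10 z 3.62 | F [ 0.2 -0.6  0.3] tilt 0.0002 0.0001
[(0.82, array([240.5, 377. ]), array([ 0.496, -0.255,  0.   ]))]
[(0.73, array([449.7, 205.4]), array([ 0.492, -0.236,  0.   ]))]
```

View pics/top2.png

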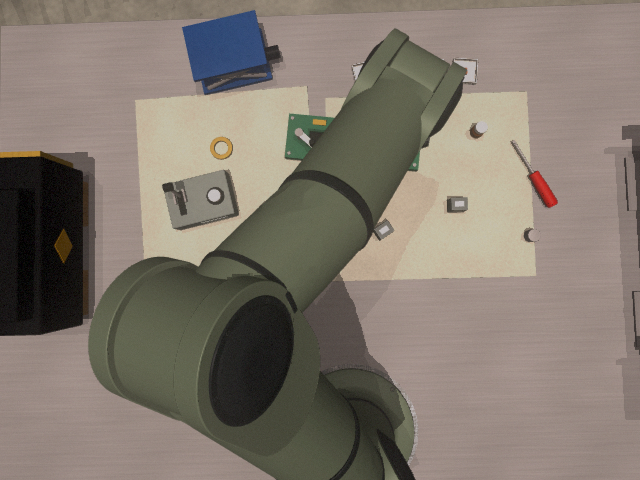

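Both relays are where they were, at (383,230) and (457,204). Relay B comes first.

```bash
python3 -m inch '[{"x":0,"y":0,"z":0,"rx":0,"ry":0,"rz":-1,"jaw":0.4},{"x":0,"y":0,"z":0,"rx":0,"ry":0,"rz":-1,"jaw":0.4},{"x":0,"y":0,"z":0,"rx":0,"ry":0,"rz":-1,"jaw":0.4},{"x":0,"y":0,"z":0,"rx":0,"ry":0,"rz":-1,"jaw":0.4},{"x":0,"y":0,"z":0,"rx":0,"ry":0,"rz":-1,"jaw":0.4},{"x":0,"y":0,"z":0,"rx":0,"ry":0,"rz":-1,"jaw":0.4},{"x":0,"y":0,"z":0,"rx":0,"ry":0,"rz":-1,"jaw":0.4},{"x":0,"y":0,"z":0,"rx":0,"ry":0,"rz":-1,"jaw":0.4},{"x":0,"y":0,"z":0,"rx":0,"ry":0,"rz":-1,"jaw":0.4},{"x":0,"y":0,"z":0,"rx":0,"ry":0,"rz":-1,"jaw":0.4},{"x":0,"y":0,"z":0,"rx":0,"ry":0,"rz":-1,"jaw":0.4},{"x":0,"y":0,"z":0,"rx":0,"ry":0,"rz":-1,"jaw":0.4},{"x":0,"y":0,"z":0,"rx":0,"ry":0,"rz":-1,"jaw":0.4},{"x":0,"y":0,"z":0,"rx":0,"ry":0,"rz":-1,"jaw":0.4},{"x":0,"y":0,"z":0,"rx":0,"ry":0,"rz":-1,"jaw":0.4},{"x":0,"y":0,"z":0,"rx":0,"ry":0,"rz":-1,"jaw":0.4},{"x":0,"y":0,"z":0,"rx":0,"ry":0,"rz":-1,"jaw":0.4},{"x":0,"y":0,"z":0,"rx":0,"ry":0,"rz":-1,"jaw":0.4},{"x":0,"y":0,"z":0,"rx":0,"ry":0,"rz":-1,"jaw":0.4},{"x":0,"y":0,"z":0,"rx":0,"ry":0,"rz":-1,"jaw":0.4}]' >/dev/null
python3 -m inch '[{"x":0,"y":0,"z":0,"rx":0,"ry":0,"rz":-1,"jaw":0.4},{"x":0,"y":0,"z":0,"rx":0,"ry":0,"rz":-1,"jaw":0.4},{"x":0,"y":0,"z":0,"rx":0,"ry":0,"rz":-1,"jaw":0.4},{"x":0,"y":0,"z":0,"rx":0,"ry":0,"rz":-1,"jaw":0.4},{"x":0,"y":0,"z":0,"rx":0,"ry":0,"rz":-1,"jaw":0.4},{"x":0,"y":0,"z":0,"rx":0,"ry":0,"rz":-0.5,"jaw":0.4},{"x":-0.99,"y":-0.55,"z":0,"rx":0,"ry":0,"rz":0,"jaw":0.4},{"x":-0.99,"y":-0.55,"z":0,"rx":0,"ry":0,"rz":0,"jaw":0.4},{"x":-0.99,"y":-0.55,"z":0.5,"rx":0,"ry":0,"rz":0,"jaw":0.4},{"x":-0.99,"y":-0.55,"z":0.5,"rx":0,"ry":0,"rz":0,"jaw":0.4},{"x":-0.99,"y":-0.55,"z":0.5,"rx":0,"ry":0,"rz":0,"jaw":0.4},{"x":-0.99,"y":-0.55,"z":0.5,"rx":0,"ry":0,"rz":0,"jaw":0.4},{"x":-0.99,"y":-0.55,"z":0.5,"rx":0,"ry":0,"rz":0,"jaw":0.4},{"x":0,"y":0,"z":0,"rx":0,"ry":0,"rz":0,"jaw":0.4}]' | grep -A1 pos
python3 to.py .4913 -.247 .02 -2
python3 - <<'E'
from h import *
im=get_image('scene');cv2.imwrite('pics/scene3.png',im)
print([(round(d['confidence'],2),np.round(d['location'],1),ray('scene',d['location'],0).round(4)) for d in landmark_of('scene','relay1')])
mn=im.min(2); 
for n in((240,353),(266,289)): print(rect('scene',(mn>140)&(np.ptp(im,axis=2)<25),.046,n))
E
```

```text
position: [0.4871, -0.2516, 0.124]
tool_rot: [[0.041, 0.999, -0.005], [0.999, -0.041, -0.0], [-0.001, -0.005, -1.0]]
t 17.1 p [ 0.4871 -0.2516  0.124 ] yaw -2.4 q7 0.58 | rz sum -0.09 | x 0.19 y 0.16 z 4.16 | F [-0.6 -1.4 -0.6] tilt -0.0047 -0.0004
[(0.77, array([241. , 376.6]), array([ 0.4966, -0.2538,  0.    ])), (0.62, array([264.8, 305. ]), array([ 0.4362, -0.0839,  0.    ])), (0.3, array([372.4, 324.2]), array([ 0.6374, -0.0309,  0.    ]))]
(array([ 386.3,   52.6, 1122.2, 1281.5,    0. ]), 116187)
(array([ 386.3,   52.6, 1122.2, 1281.5,    0. ]), 116187)
```

```bash
python3 - <<'E'
from h import *
im=cv2.imread('pics/scene0.png')
for (x0,y0) in((225,340),(255,278)):
    c=im[y0:y0+30,x0:x0+30].min(2); m=c>165; ys,xs=np.where(m); n,l,st,ce=cv2.connectedComponentsWithStats(m.astype(np.uint8)); i=1+st[1:,4].argmax(); print(st[i],ray('scene',ce[i]+[x0,y0],.046).round(4))
print(ray('top',(459.3,203.7),.046),ray('top',(383.8,229.8),.046))
E
python3 -m inch '[{"x":0,"y":0,"z":0,"rx":0,"ry":0,"rz":0,"jaw":0.4},{"x":0,"y":0,"z":0,"rx":0,"ry":0,"rz":0,"jaw":0.4}]' | grep -A1 pos
```

```text
[  0   0  30  30 366] [ 0.4822 -0.2366  0.046 ]
[  0   0  30  30 479] [ 0.4545 -0.0852  0.046 ]
[ 0.49003352 -0.24738521  0.046     ] [ 0.43787911 -0.08208252  0.046     ]
position: [0.4924, -0.2464, 0.1265]
tool_rot: [[0.034, 0.999, 0.0], [0.999, -0.034, 0.0], [0.0, 0.0, -1.0]]
```

View pics/scene3.png

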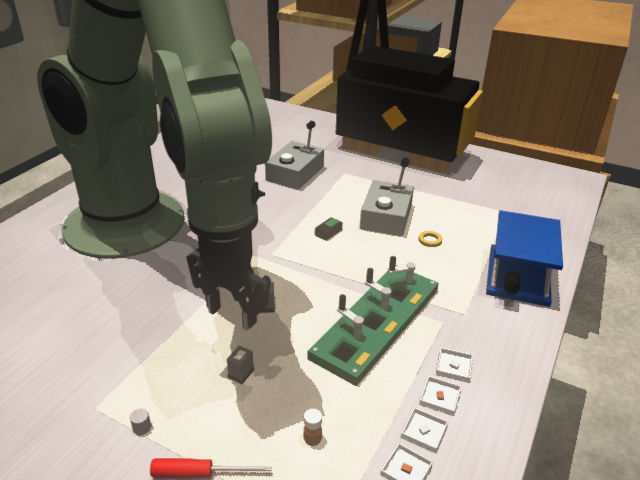

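Levers 2 and 3 now stand clear of their pockets, and the gripper is above relay B at (240,363). I'll descend and grip.

```bash
python3 -m inch '[{"x":0,"y":0,"z":0.85,"rx":0,"ry":0,"rz":0,"jaw":0.4},{"x":0,"y":0,"z":0.85,"rx":0,"ry":0,"rz":0,"jaw":0.4},{"x":0,"y":0,"z":0.85,"rx":0,"ry":0,"rz":0,"jaw":0.4},{"x":0,"y":0,"z":0.85,"rx":0,"ry":0,"rz":0,"jaw":0.4},{"x":0,"y":0,"z":0.85,"rx":0,"ry":0,"rz":0,"jaw":0.4},{"x":0,"y":0,"z":0,"rx":0,"ry":0,"rz":0,"jaw":0.4},{"x":0,"y":0,"z":0,"rx":0,"ry":0,"rz":0,"jaw":-1},{"x":0,"y":0,"z":0,"rx":0,"ry":0,"rz":0,"jaw":-1},{"x":0,"y":0,"z":0,"rx":0,"ry":0,"rz":0,"jaw":-1},{"x":0,"y":0,"z":0,"rx":0,"ry":0,"rz":0,"jaw":-1},{"x":0,"y":0,"z":0,"rx":0,"ry":0,"rz":0,"jaw":-1},{"x":0,"y":0,"z":0,"rx":0,"ry":0,"rz":0,"jaw":-1},{"x":0,"y":0,"z":0,"rx":0,"ry":0,"rz":0,"jaw":-1},{"x":0,"y":0,"z":0,"rx":0,"ry":0,"rz":0,"jaw":-1}]' 40
python3 -m inch '[{"x":0,"y":0,"z":-0.5,"rx":0,"ry":0,"rz":0,"jaw":-1},{"x":0,"y":0,"z":-1,"rx":0,"ry":0,"rz":0,"jaw":-1},{"x":0,"y":0,"z":-1,"rx":0,"ry":0,"rz":0,"jaw":-1},{"x":0,"y":0,"z":-1,"rx":0,"ry":0,"rz":0,"jaw":-1},{"x":0,"y":0,"z":-1,"rx":0,"ry":0,"rz":0,"jaw":-1},{"x":0,"y":0,"z":-1,"rx":0,"ry":0,"rz":0,"jaw":-1},{"x":0,"y":0,"z":0,"rx":0,"ry":0,"rz":0,"jaw":-1},{"x":0,"y":0,"z":0,"rx":0,"ry":0,"rz":0,"jaw":-1}]'
python3 to.py .627 -.130 .05 -7.3 e
```

```text
time: 18.58
position: [0.4927, -0.2475, 0.0218]
tool_rot: [[0.035, 0.999, 0.002], [0.999, -0.035, -0.0], [-0.0, 0.002, -1.0]]
force: [-0.9, 2.6, 9.7]
opening: 0.319
grasp_force: 40.4
time: 19.25
position: [0.4925, -0.2476, 0.1601]
tool_rot: [[0.035, 0.999, 0.004], [0.999, -0.035, -0.001], [-0.001, 0.004, -1.0]]
force: [-0.1, -0.7, -0.5]
opening: 0.318
grasp_force: 39.5
t 19.2 p [ 0.4925 -0.2476  0.1601] yaw -2.0 q7 0.56 | rz sum 1.32 | x 5.35 y 4.74 z 4.40 | F [-0.1 -0.7 -0.5] tilt 0.0035 -0.0008
```

Run:
```python
from h import *
im0=cv2.imread('pics/top0.png'); im=get_image('top'); s=get_image('scene')
print('cams',[(-cam(c)[1].T@cam(c)[2]).round(3) for c in('top','scene')])
for nm,I in(('t0',im0),('now',im)):
    m=(I.max(2)<62)
    for n in((318,139),(360,144),(402,148)):
        try:
            for z in(.006,.018): print(nm,n,z,rect('top',m,z,n))
        except Exception as e: print(e)
a=cv2.resize(im[110:180,270:440],(680,280),interpolation=2); b=cv2.resize(s[230:400,190:450],(490,320),interpolation=2)
o=np.zeros((600,680,3),np.uint8); o[:280]=a; o[280:,:490]=b; cv2.imwrite('pics/c4.png',o)
```

```text
cams [array([0.367, 0.018, 1.213]), array([ 0.914, -0.791,  0.765])]
t0 (318, 139) 0.006 (array([652.5,  57. ,  41. ,  34.5,  88.2]), 252)
t0 (318, 139) 0.018 (array([649.6,  56.6,  40.6,  34.2,  88.2]), 252)
t0 (360, 144) 0.006 (array([639.1, -38.1,  40.8,  36.7,  88.2]), 235)
t0 (360, 144) 0.018 (array([636.4, -37.5,  40.4,  36.4,  88.2]), 235)
t0 (402, 148) 0.006 (array([ 621.4, -129.4,   44.6,   48.3,   81.7]), 293)
t0 (402, 148) 0.018 (array([ 618.9, -127.9,   44.2,   47.8,   81.7]), 293)
now (318, 139) 0.006 (array([652.5,  58.1,  38.8,  34.5,  88.2]), 195)
now (318, 139) 0.018 (array([649.7,  57.7,  38.4,  34.2,  88.2]), 195)
now (360, 144) 0.006 (array([641.4, -37. ,  39.7,  30.5,  83.7]), 229)
now (360, 144) 0.018 (array([638.7, -36.4,  39.3,  30.2,  83.7]), 229)
now (402, 148) 0.006 (array([ 629.2, -131.7,   38.4,   32. ,   87.9]), 226)
now (402, 148) 0.018 (array([ 626.6, -130.3,   38. ,   31.7,   87.9]), 226)
```

View pics/c4.png

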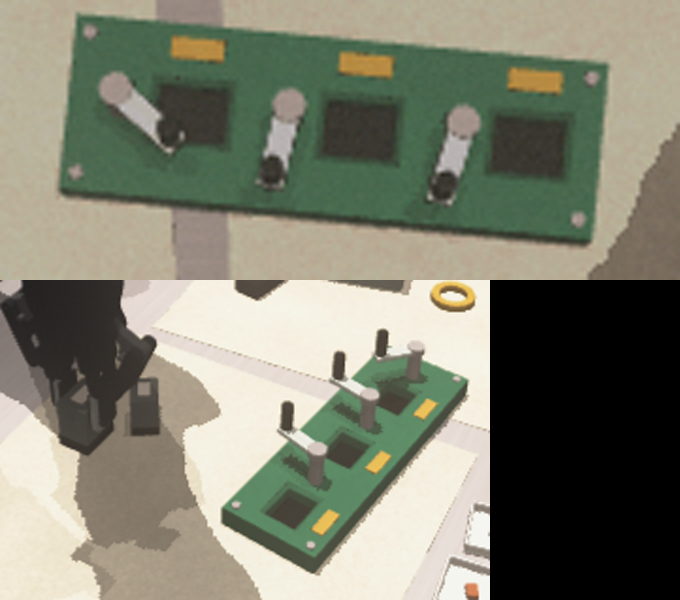

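Run:
```python
from h import *
s=get_image('scene'); st=read_state(); z=st['position'][2]-.0215
print(st['position'])
for d in landmark_of('scene','relay1'): print(round(d['confidence'],2),d['location'],ray('scene',d['location'],z).round(4))
cv2.imwrite('pics/c5.png',cv2.resize(s[300:360,205:285],None,fx=8,fy=8,interpolation=2))
P=st['position']; cs=[]
for off in(-.005,0,.005):
  c=np.array([[sx*.014,sy*.018+off,z2] for z2 in(0,.046) for sx in(-1,1) for sy in(-1,1)])+[P[0],P[1],z]
  cs.append(((proj('scene',c)-[205,300])*8).round(0).tolist())
for c in cs: print(c)
```

```text
[ 0.49139658 -0.24716622  0.15757203]
0.84 [234.2, 313.4] [ 0.4903 -0.2494  0.1361]
0.81 [268.3, 305.6] [ 0.5268 -0.2082  0.1361]
[[116.0, 149.0], [224.0, 39.0], [237.0, 200.0], [343.0, 87.0], [97.0, -33.0], [208.0, -141.0], [221.0, 17.0], [330.0, -94.0]]
[[131.0, 134.0], [238.0, 24.0], [252.0, 184.0], [357.0, 72.0], [113.0, -48.0], [223.0, -155.0], [237.0, 1.0], [345.0, -109.0]]
[[147.0, 118.0], [253.0, 10.0], [267.0, 168.0], [371.0, 56.0], [128.0, -63.0], [238.0, -170.0], [252.0, -15.0], [360.0, -124.0]]
```

View pics/c5.png

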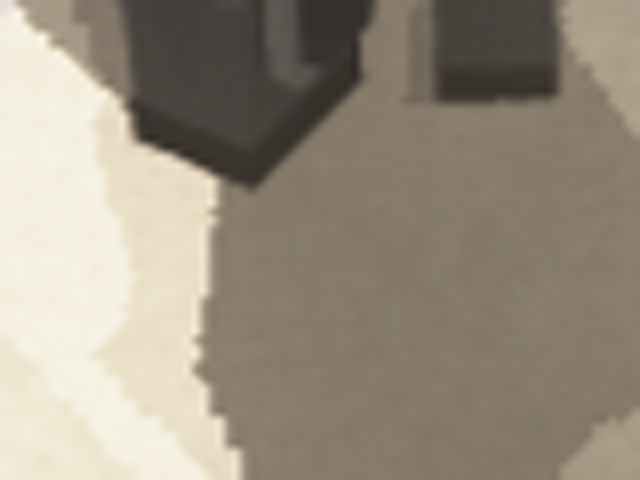

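The held relay's foot corners match the model to within 1 mm, so it is centred in the grip. Next I'll move over pocket 3.

```bash
python3 -m inch '[{"x":0,"y":0,"z":0,"rx":0,"ry":0,"rz":0.66,"jaw":-1},{"x":0,"y":0,"z":0,"rx":0,"ry":0,"rz":0.66,"jaw":-1},{"x":0.88,"y":0.8,"z":0,"rx":0,"ry":0,"rz":0,"jaw":-1},{"x":0.88,"y":0.8,"z":0,"rx":0,"ry":0,"rz":0,"jaw":-1},{"x":0.88,"y":0.8,"z":0,"rx":0,"ry":0,"rz":0,"jaw":-1},{"x":0.88,"y":0.8,"z":0,"rx":0,"ry":0,"rz":0,"jaw":-1},{"x":0.88,"y":0.8,"z":0,"rx":0,"ry":0,"rz":0,"jaw":-1},{"x":0.88,"y":0.8,"z":0,"rx":0,"ry":0,"rz":0,"jaw":-1},{"x":0,"y":0,"z":0,"rx":0,"ry":0,"rz":0,"jaw":-1},{"x":0,"y":0,"z":0,"rx":0,"ry":0,"rz":0,"jaw":-1},{"x":0,"y":0,"z":0,"rx":0,"ry":0,"rz":0,"jaw":-1}]' 40 |grep -A9 pos
python3 to.py .628 -.131 .05 -7.3 e
```

```text
position: [0.6268, -0.1322, 0.157]
tool_rot: [[0.127, 0.992, -0.002], [0.992, -0.128, -0.0], [-0.001, -0.002, -1.0]]
force: [0.0, -1.4, -1.0]
opening: 0.319
grasp_force: 39.5
t 20.4 p [ 0.6268 -0.1322  0.157 ] yaw -7.3 q7 0.24 | rz sum -0.01 | x 0.05 y 0.04 z 4.28 | F [ 0.  -1.4 -1. ] tilt -0.0017 -0.0004
```

```bash
python3 -m inch '[{"x":0.05,"y":0.04,"z":0.8,"rx":0,"ry":0,"rz":0,"jaw":-1},{"x":0,"y":0,"z":0.8,"rx":0,"ry":0,"rz":0,"jaw":-1},{"x":0,"y":0,"z":0.8,"rx":0,"ry":0,"rz":0,"jaw":-1},{"x":0,"y":0,"z":0.8,"rx":0,"ry":0,"rz":0,"jaw":-1},{"x":0,"y":0,"z":0.6,"rx":0,"ry":0,"rz":0,"jaw":-1},{"x":0,"y":0,"z":0.4,"rx":0,"ry":0,"rz":0,"jaw":-1},{"x":0,"y":0,"z":0,"rx":0,"ry":0,"rz":0,"jaw":-1},{"x":0,"y":0,"z":0,"rx":0,"ry":0,"rz":0,"jaw":-1}]' 40 |grep -A9 pos
python3 to.py .628 -.131 .0275 -7.3 e
python3 -m inch '[{"x":0,"y":0,"z":0.1,"rx":0,"ry":0,"rz":0,"jaw":-1},{"x":0,"y":0,"z":0.1,"rx":0,"ry":0,"rz":0,"jaw":-1},{"x":0,"y":0,"z":0.1,"rx":0,"ry":0,"rz":0,"jaw":-1},{"x":0,"y":0,"z":0.1,"rx":0,"ry":0,"rz":0,"jaw":-1}]' |grep -A9 pos
```

```text
position: [0.6283, -0.1313, 0.053]
tool_rot: [[0.128, 0.992, -0.0], [0.992, -0.128, -0.0], [-0.0, -0.0, -1.0]]
force: [0.2, -0.2, 0.0]
opening: 0.318
grasp_force: 39.5
t 21.0 p [ 0.6283 -0.1313  0.053 ] yaw -7.4 q7 0.28 | rz sum -0.01 | x 0.01 y -0.02 z 1.02 | F [ 0.2 -0.2  0. ] tilt -0.0005 -0.0002
position: [0.6289, -0.1306, 0.043]
tool_rot: [[0.127, 0.992, 0.001], [0.992, -0.127, -0.0], [0.0, 0.001, -1.0]]
force: [-0.4, -0.1, 0.2]
opening: 0.32
grasp_force: 39.5
```

```bash
python3 -m inch '[{"x":0,"y":0,"z":0.08,"rx":0,"ry":0,"rz":0,"jaw":-1},{"x":0,"y":0,"z":0.08,"rx":0,"ry":0,"rz":0,"jaw":-1},{"x":0,"y":0,"z":0.08,"rx":0,"ry":0,"rz":0,"jaw":-1},{"x":0,"y":0,"z":0.08,"rx":0,"ry":0,"rz":0,"jaw":-1}]' |grep -A9 pos
python3 -m inch '[{"x":0,"y":0,"z":0.08,"rx":0,"ry":0,"rz":0,"jaw":-1},{"x":0,"y":0,"z":0.08,"rx":0,"ry":0,"rz":0,"jaw":-1},{"x":0,"y":0,"z":0.08,"rx":0,"ry":0,"rz":0,"jaw":-1},{"x":0,"y":0,"z":0.08,"rx":0,"ry":0,"rz":0,"jaw":-1}]' |grep -A9 pos
```

```text
position: [0.6287, -0.1306, 0.0346]
tool_rot: [[0.127, 0.992, -0.0], [0.992, -0.127, -0.0], [-0.0, -0.0, -1.0]]
force: [-0.4, -0.4, -1.0]
opening: 0.318
grasp_force: 39.5
position: [0.6288, -0.1307, 0.0277]
tool_rot: [[0.127, 0.992, 0.0], [0.992, -0.127, 0.0], [0.0, 0.0, -1.0]]
force: [-17.8, 6.0, 54.6]
opening: 0.318
grasp_force: 46.6
```

Seated, with floor contact at the expected height. Release and retreat.

```bash
python3 -m inch '[{"x":0,"y":0,"z":-0.05,"rx":0,"ry":0,"rz":0,"jaw":-1},{"x":0,"y":0,"z":0,"rx":0,"ry":0,"rz":0,"jaw":0},{"x":0,"y":0,"z":0,"rx":0,"ry":0,"rz":0,"jaw":0},{"x":0,"y":0,"z":0,"rx":0,"ry":0,"rz":0,"jaw":0},{"x":0,"y":0,"z":0,"rx":0,"ry":0,"rz":0,"jaw":0},{"x":0,"y":0,"z":-0.3,"rx":0,"ry":0,"rz":0,"jaw":0},{"x":0,"y":0,"z":-1,"rx":0,"ry":0,"rz":0,"jaw":0},{"x":0,"y":0,"z":-1,"rx":0,"ry":0,"rz":0,"jaw":0},{"x":0,"y":0,"z":-1,"rx":0,"ry":0,"rz":0,"jaw":0},{"x":0,"y":0,"z":-1,"rx":0,"ry":0,"rz":0,"jaw":0.4},{"x":0,"y":0,"z":-1,"rx":0,"ry":0,"rz":0,"jaw":0.4},{"x":0,"y":0,"z":0,"rx":0,"ry":0,"rz":0,"jaw":0.4},{"x":0,"y":0,"z":0,"rx":0,"ry":0,"rz":0,"jaw":0.4}]' |grep -A9 pos
python3 - <<'E'
from h import *
s=get_image('scene'); t=get_image('top'); cv2.imwrite('pics/s6.png',s); cv2.imwrite('pics/t6.png',t)
for c in('scene','top'):
  for d in landmark_of(c,'relay1'): print(c,round(d['confidence'],2),np.round(d['location'],1),ray(c,d['location'],0.).round(4),ray(c,d['location'],0.006).round(4))
  for d in look_for(c,'relay1'): print(c,d)
E
python3 to.py .438 -.082 .02 34
```

```text
position: [0.6294, -0.1307, 0.1623]
tool_rot: [[0.127, 0.992, 0.003], [0.992, -0.127, -0.0], [0.0, 0.003, -1.0]]
force: [-0.6, -0.3, -1.2]
opening: 0.705
grasp_force: 0.0
scene 0.98 [342.9 356.8] [ 0.6255 -0.1303 -0.    ] [ 0.6277 -0.1355  0.006 ]
scene 0.96 [267.6 303.7] [ 0.4389 -0.0782  0.    ] [ 0.4426 -0.0838  0.006 ]
scene {'rect': [256.7, 282.8, 274.2, 313.0], 'confidence': 0.8}
scene {'rect': [330.7, 330.0, 359.2, 358.7], 'confidence': 0.63}
t 23.4 p [ 0.6283 -0.1306  0.1598] yaw -7.3 q7 0.23 | rz sum -10.33 | x 5.87 y -5.22 z 5.59 | F [0.1 0.3 0.1] tilt -0.0013 0.0001
```

```bash
python3 -m inch '[{"x":0,"y":0,"z":0,"rx":0,"ry":0,"rz":-0.94,"jaw":0.4},{"x":0,"y":0,"z":0,"rx":0,"ry":0,"rz":-0.94,"jaw":0.4},{"x":0,"y":0,"z":0,"rx":0,"ry":0,"rz":-0.94,"jaw":0.4},{"x":0,"y":0,"z":0,"rx":0,"ry":0,"rz":-0.94,"jaw":0.4},{"x":0,"y":0,"z":0,"rx":0,"ry":0,"rz":-0.94,"jaw":0.4},{"x":0,"y":0,"z":0,"rx":0,"ry":0,"rz":-0.94,"jaw":0.4},{"x":0,"y":0,"z":0,"rx":0,"ry":0,"rz":-0.94,"jaw":0.4},{"x":0,"y":0,"z":0,"rx":0,"ry":0,"rz":-0.94,"jaw":0.4},{"x":0,"y":0,"z":0,"rx":0,"ry":0,"rz":-0.94,"jaw":0.4},{"x":0,"y":0,"z":0,"rx":0,"ry":0,"rz":-0.94,"jaw":0.4},{"x":0,"y":0,"z":0,"rx":0,"ry":0,"rz":-0.93,"jaw":0.4},{"x":0.98,"y":-0.87,"z":0,"rx":0,"ry":0,"rz":0,"jaw":0.4},{"x":0.98,"y":-0.87,"z":0,"rx":0,"ry":0,"rz":0,"jaw":0.4},{"x":0.98,"y":-0.87,"z":0,"rx":0,"ry":0,"rz":0,"jaw":0.4},{"x":0.98,"y":-0.87,"z":0,"rx":0,"ry":0,"rz":0,"jaw":0.4},{"x":0.98,"y":-0.87,"z":0.2,"rx":0,"ry":0,"rz":0,"jaw":0.4},{"x":0.97,"y":-0.87,"z":0.2,"rx":0,"ry":0,"rz":0,"jaw":0.4},{"x":0,"y":0,"z":0,"rx":0,"ry":0,"rz":0,"jaw":0.4},{"x":0,"y":0,"z":0,"rx":0,"ry":0,"rz":0,"jaw":0.4},{"x":0,"y":0,"z":0,"rx":0,"ry":0,"rz":0,"jaw":0.4}]' |grep -A9 pos
python3 to.py .438 -.082 .02 34
python3 - <<'E'
from h import *
s=get_image('scene'); 
cv2.imwrite('pics/c7.png',cv2.resize(s[190:370,200:440],None,fx=3.3,fy=3.3,interpolation=2))
for d in landmark_of('scene','relay1'): print(round(d['confidence'],2),np.round(d['location'],1),ray('scene',d['location'],0.).round(4))
E
```

```text
position: [0.4392, -0.0821, 0.1507]
tool_rot: [[-0.56, 0.829, 0.001], [0.829, 0.56, -0.0], [-0.0, 0.0, -1.0]]
force: [0.2, 0.7, -0.2]
opening: 0.698
grasp_force: 0.0
t 25.1 p [ 0.4392 -0.0821  0.1507] yaw 34.0 q7 0.77 | rz sum 0.01 | x 0.03 y -0.04 z 5.23 | F [ 0.2  0.7 -0.2] tilt 0.0007 -0.0001
0.86 [268.1 302.5] [ 0.4379 -0.0748  0.    ]
0.67 [343.4 358.2] [ 0.6277 -0.1328 -0.    ]
```

View pics/c7.png

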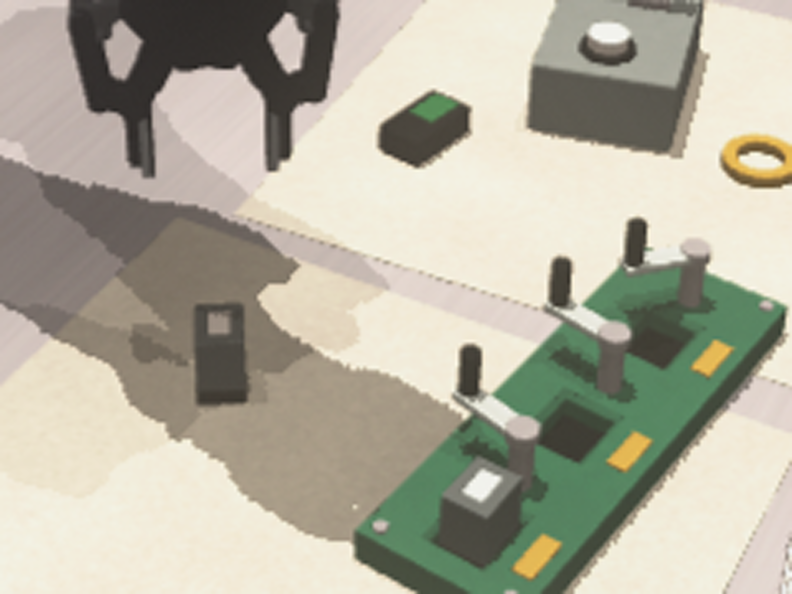

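Relay B sits well in pocket 3, at crop (480,510), and the gripper is aligned over relay A. Descend and grip.

```bash
python3 -m inch '[{"x":0,"y":0,"z":0.87,"rx":0,"ry":0,"rz":0,"jaw":0.4},{"x":0,"y":0,"z":0.87,"rx":0,"ry":0,"rz":0,"jaw":0.4},{"x":0,"y":0,"z":0.87,"rx":0,"ry":0,"rz":0,"jaw":0.4},{"x":0,"y":0,"z":0.87,"rx":0,"ry":0,"rz":0,"jaw":0.4},{"x":0,"y":0,"z":0.87,"rx":0,"ry":0,"rz":0,"jaw":0.4},{"x":0,"y":0,"z":0.87,"rx":0,"ry":0,"rz":0,"jaw":0.4},{"x":0,"y":0,"z":0,"rx":0,"ry":0,"rz":0,"jaw":0.4},{"x":0,"y":0,"z":0,"rx":0,"ry":0,"rz":0,"jaw":-1},{"x":0,"y":0,"z":0,"rx":0,"ry":0,"rz":0,"jaw":-1},{"x":0,"y":0,"z":0,"rx":0,"ry":0,"rz":0,"jaw":-1},{"x":0,"y":0,"z":0,"rx":0,"ry":0,"rz":0,"jaw":-1},{"x":0,"y":0,"z":0,"rx":0,"ry":0,"rz":0,"jaw":-1},{"x":0,"y":0,"z":0,"rx":0,"ry":0,"rz":0,"jaw":-1},{"x":0,"y":0,"z":0,"rx":0,"ry":0,"rz":0,"jaw":-1},{"x":0,"y":0,"z":0,"rx":0,"ry":0,"rz":0,"jaw":-1}]' 40
python3 -m inch '[{"x":0,"y":0,"z":-0.5,"rx":0,"ry":0,"rz":0,"jaw":-1},{"x":0,"y":0,"z":-1,"rx":0,"ry":0,"rz":0,"jaw":-1},{"x":0,"y":0,"z":-1,"rx":0,"ry":0,"rz":0,"jaw":-1},{"x":0,"y":0,"z":-1,"rx":0,"ry":0,"rz":0,"jaw":-1},{"x":0,"y":0,"z":-1,"rx":0,"ry":0,"rz":0,"jaw":-1},{"x":0,"y":0,"z":-1,"rx":0,"ry":0,"rz":0,"jaw":-1},{"x":0,"y":0,"z":0,"rx":0,"ry":0,"rz":0,"jaw":-1},{"x":0,"y":0,"z":0,"rx":0,"ry":0,"rz":0,"jaw":-1}]'
python3 to.py .6405 -.037 .05 -7.3 e
python3 - <<'E'
from h import *
s=get_image('scene'); st=read_state(); P=st['position']; R=np.array(st['tool_rot']); z=P[2]-.0205
for d in landmark_of('scene','relay1'): print(round(d['confidence'],2),np.round(d['location'],1),ray('scene',d['location'],z).round(4),P)
c=np.array([P+R@[sx*.018,sy*.014,.0205] for sx in(-1,1) for sy in(-1,1)]); q=proj('scene',c); o=q.mean(0).round()-[40,30]; print(((q-o)*8).round(),R.round(2))
cv2.imwrite('pics/c8.png',cv2.resize(s[int(o[1]):int(o[1])+60,int(o[0]):int(o[0])+80],None,fx=8,fy=8,interpolation=2))
E
```

```text
time: 26.43
position: [0.4392, -0.0821, 0.0212]
tool_rot: [[-0.559, 0.829, 0.002], [0.829, 0.559, -0.0], [-0.001, 0.002, -1.0]]
force: [-1.4, -1.1, 11.1]
opening: 0.32
grasp_force: 41.0
time: 27.1
position: [0.4393, -0.0818, 0.1591]
tool_rot: [[-0.56, 0.829, 0.004], [0.829, 0.56, 0.0], [-0.002, 0.003, -1.0]]
force: [0.4, 0.3, -0.6]
opening: 0.321
grasp_force: 39.7
t 27.1 p [ 0.4393 -0.0818  0.1591] yaw 34.0 q7 0.77 | rz sum 10.33 | x 2.80 y 7.76 z 4.36 | F [ 0.4  0.3 -0.6] tilt 0.0036 0.0002
0.75 [344.1 359.1] [ 0.6808 -0.2522  0.1375] [ 0.4386398  -0.0817763   0.15802419]
0.55 [262.4 245.9] [ 0.4343 -0.0803  0.1375] [ 0.4386398  -0.0817763   0.15802419]
0.48 [343.  359.9] [ 0.6801 -0.2543  0.1375] [ 0.4386398  -0.0817763   0.15802419]
[[259. 292.]
 [386. 286.]
 [256. 196.]
 [380. 191.]] [[-0.56  0.83  0.  ]
 [ 0.83  0.56  0.  ]
 [-0.    0.   -1.  ]]
```

View pics/c8.png

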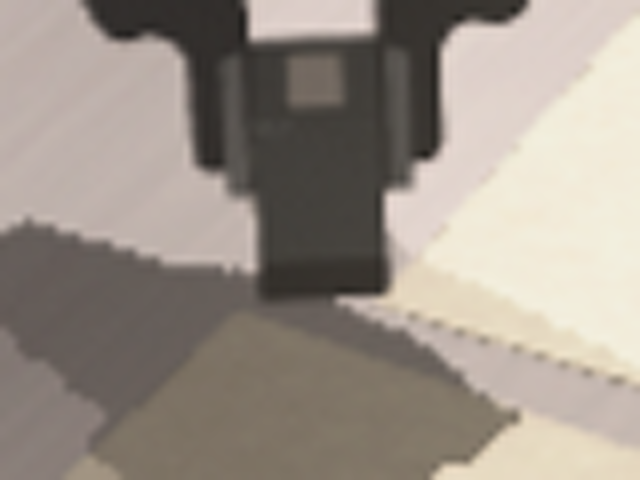

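The grip is centred: the foot's front corners at (259,299) and (387,291) are within about 1 px of the prediction. On to pocket 2.

```bash
python3 -m inch '[{"x":0,"y":0,"z":0,"rx":0,"ry":0,"rz":0.94,"jaw":-1},{"x":0,"y":0,"z":0,"rx":0,"ry":0,"rz":0.94,"jaw":-1},{"x":0,"y":0,"z":0,"rx":0,"ry":0,"rz":0.94,"jaw":-1},{"x":0,"y":0,"z":0,"rx":0,"ry":0,"rz":0.94,"jaw":-1},{"x":0,"y":0,"z":0,"rx":0,"ry":0,"rz":0.94,"jaw":-1},{"x":0,"y":0,"z":0,"rx":0,"ry":0,"rz":0.94,"jaw":-1},{"x":0,"y":0,"z":0,"rx":0,"ry":0,"rz":0.94,"jaw":-1},{"x":0,"y":0,"z":0,"rx":0,"ry":0,"rz":0.94,"jaw":-1},{"x":0,"y":0,"z":0,"rx":0,"ry":0,"rz":0.94,"jaw":-1},{"x":0,"y":0,"z":0,"rx":0,"ry":0,"rz":0.94,"jaw":-1},{"x":0,"y":0,"z":0,"rx":0,"ry":0,"rz":0.93,"jaw":-1}]' 40 >/dev/null
python3 -m inch '[{"x":0.35,"y":0.97,"z":0,"rx":0,"ry":0,"rz":0,"jaw":-1},{"x":0.35,"y":0.97,"z":0,"rx":0,"ry":0,"rz":0,"jaw":-1},{"x":0.35,"y":0.97,"z":0,"rx":0,"ry":0,"rz":0,"jaw":-1},{"x":0.35,"y":0.97,"z":0,"rx":0,"ry":0,"rz":0,"jaw":-1},{"x":0.35,"y":0.97,"z":0,"rx":0,"ry":0,"rz":0,"jaw":-1},{"x":0.35,"y":0.97,"z":0,"rx":0,"ry":0,"rz":0,"jaw":-1},{"x":0.35,"y":0.97,"z":0,"rx":0,"ry":0,"rz":0,"jaw":-1},{"x":0.35,"y":0.97,"z":0,"rx":0,"ry":0,"rz":0,"jaw":-1},{"x":0,"y":0,"z":0,"rx":0,"ry":0,"rz":0,"jaw":-1},{"x":0,"y":0,"z":0,"rx":0,"ry":0,"rz":0,"jaw":-1},{"x":0,"y":0,"z":0,"rx":0,"ry":0,"rz":0,"jaw":-1}]' 40 |grep -A9 pos
python3 to.py .6405 -.037 .0475 -7.3 e
```

```text
position: [0.6387, -0.0376, 0.1563]
tool_rot: [[0.128, 0.992, -0.002], [0.992, -0.128, -0.0], [-0.001, -0.002, -1.0]]
force: [0.6, 0.6, -1.2]
opening: 0.322
grasp_force: 39.8
t 29.0 p [ 0.6387 -0.0376  0.1563] yaw -7.3 q7 0.08 | rz sum -0.01 | x 0.03 y 0.07 z 4.35 | F [ 0.6  0.6 -1.2] tilt -0.0023 -0.0005
```

```bash
python3 -m inch '[{"x":0.03,"y":0.05,"z":0.8,"rx":0,"ry":0,"rz":0,"jaw":-1},{"x":0,"y":0,"z":0.8,"rx":0,"ry":0,"rz":0,"jaw":-1},{"x":0,"y":0,"z":0.8,"rx":0,"ry":0,"rz":0,"jaw":-1},{"x":0,"y":0,"z":0.8,"rx":0,"ry":0,"rz":0,"jaw":-1},{"x":0,"y":0,"z":0.6,"rx":0,"ry":0,"rz":0,"jaw":-1},{"x":0,"y":0,"z":0.4,"rx":0,"ry":0,"rz":0,"jaw":-1},{"x":0,"y":0,"z":0.1,"rx":0,"ry":0,"rz":0,"jaw":-1},{"x":0,"y":0,"z":0.1,"rx":0,"ry":0,"rz":0,"jaw":-1},{"x":0,"y":0,"z":0.1,"rx":0,"ry":0,"rz":0,"jaw":-1}]' 40 |grep -A9 pos
python3 to.py .6405 -.037 .027 -7.3 e
python3 -m inch '[{"x":0,"y":0,"z":0.08,"rx":0,"ry":0,"rz":0,"jaw":-1},{"x":0,"y":0,"z":0.08,"rx":0,"ry":0,"rz":0,"jaw":-1},{"x":0,"y":0,"z":0.08,"rx":0,"ry":0,"rz":0,"jaw":-1},{"x":0,"y":0,"z":0.08,"rx":0,"ry":0,"rz":0,"jaw":-1}]' |grep -A9 pos
python3 -m inch '[{"x":0,"y":0,"z":0.08,"rx":0,"ry":0,"rz":0,"jaw":-1},{"x":0,"y":0,"z":0.08,"rx":0,"ry":0,"rz":0,"jaw":-1},{"x":0,"y":0,"z":0.08,"rx":0,"ry":0,"rz":0,"jaw":-1}]' |grep -A9 pos
```

```text
position: [0.6414, -0.0369, 0.0457]
tool_rot: [[0.127, 0.992, 0.001], [0.992, -0.127, -0.0], [0.0, 0.001, -1.0]]
force: [0.3, 0.9, -0.6]
opening: 0.321
grasp_force: 39.8
t 29.8 p [ 0.6414 -0.0369  0.0457] yaw -7.3 q7 0.12 | rz sum -0.00 | x -0.01 y -0.03 z 0.75 | F [ 0.3  0.9 -0.6] tilt 0.0010 -0.0001
position: [0.6412, -0.0366, 0.0372]
tool_rot: [[0.127, 0.992, 0.0], [0.992, -0.127, -0.0], [0.0, 0.0, -1.0]]
force: [0.0, 0.3, -1.1]
opening: 0.317
grasp_force: 39.8
position: [0.6411, -0.0366, 0.0309]
tool_rot: [[0.127, 0.992, 0.0], [0.992, -0.127, -0.0], [-0.0, 0.0, -1.0]]
force: [-0.8, 0.3, -0.6]
opening: 0.323
grasp_force: 39.8
```

```bash
python3 -m inch '[{"x":0,"y":0,"z":0.05,"rx":0,"ry":0,"rz":0,"jaw":-1},{"x":0,"y":0,"z":0.05,"rx":0,"ry":0,"rz":0,"jaw":-1},{"x":0,"y":0,"z":0.05,"rx":0,"ry":0,"rz":0,"jaw":-1},{"x":0,"y":0,"z":0,"rx":0,"ry":0,"rz":0,"jaw":-1}]' |grep -A9 pos
```

```text
position: [0.6411, -0.0367, 0.0273]
tool_rot: [[0.127, 0.992, 0.0], [0.992, -0.127, -0.0], [-0.0, 0.0, -1.0]]
force: [-0.1, 0.0, -0.5]
opening: 0.319
grasp_force: 39.8
```

```bash
python3 -m inch '[{"x":0,"y":0,"z":0.04,"rx":0,"ry":0,"rz":0,"jaw":-1},{"x":0,"y":0,"z":0.02,"rx":0,"ry":0,"rz":0,"jaw":-1},{"x":0,"y":0,"z":0,"rx":0,"ry":0,"rz":0,"jaw":-1}]' |grep -A9 pos
```

```text
position: [0.6412, -0.0366, 0.0272]
tool_rot: [[0.127, 0.992, 0.0], [0.992, -0.127, 0.001], [0.001, 0.0, -1.0]]
force: [-9.7, 1.6, 25.9]
opening: 0.322
grasp_force: 43.2
```

Seated. Release, rise, and turn for lever 2's peg.

```bash
python3 -m inch '[{"x":0,"y":0,"z":-0.04,"rx":0,"ry":0,"rz":0,"jaw":-1},{"x":0,"y":0,"z":0,"rx":0,"ry":0,"rz":0,"jaw":0},{"x":0,"y":0,"z":0,"rx":0,"ry":0,"rz":0,"jaw":0},{"x":0,"y":0,"z":0,"rx":0,"ry":0,"rz":0,"jaw":0},{"x":0,"y":0,"z":0,"rx":0,"ry":0,"rz":0,"jaw":0},{"x":0,"y":0,"z":-0.3,"rx":0,"ry":0,"rz":0,"jaw":0},{"x":0,"y":0,"z":-1,"rx":0,"ry":0,"rz":0,"jaw":0},{"x":0,"y":0,"z":-1,"rx":0,"ry":0,"rz":0,"jaw":0},{"x":0,"y":0,"z":-1,"rx":0,"ry":0,"rz":0,"jaw":0},{"x":0,"y":0,"z":-1,"rx":0,"ry":0,"rz":0,"jaw":-0.06},{"x":0,"y":0,"z":-1,"rx":0,"ry":0,"rz":0,"jaw":-0.06}]' |grep pos
python3 -m inch '[{"x":0,"y":0,"z":0,"rx":0,"ry":0,"rz":1,"jaw":-0.06},{"x":0,"y":0,"z":0,"rx":0,"ry":0,"rz":1,"jaw":-0.06},{"x":0,"y":0,"z":0,"rx":0,"ry":0,"rz":1,"jaw":-0.06},{"x":0,"y":0,"z":0,"rx":0,"ry":0,"rz":1,"jaw":-0.06},{"x":0,"y":0,"z":0,"rx":0,"ry":0,"rz":1,"jaw":-0.06},{"x":0,"y":0,"z":0,"rx":0,"ry":0,"rz":1,"jaw":-0.06},{"x":0,"y":0,"z":0,"rx":0,"ry":0,"rz":1,"jaw":-0.06},{"x":0,"y":0,"z":0,"rx":0,"ry":0,"rz":1,"jaw":-0.06},{"x":0,"y":0,"z":0,"rx":0,"ry":0,"rz":1,"jaw":-0.06},{"x":0,"y":0,"z":0,"rx":0,"ry":0,"rz":1,"jaw":-0.06},{"x":0,"y":0,"z":0,"rx":0,"ry":0,"rz":1,"jaw":-0.06},{"x":0,"y":0,"z":0,"rx":0,"ry":0,"rz":1,"jaw":-0.06},{"x":0,"y":0,"z":0,"rx":0,"ry":0,"rz":1,"jaw":-0.06}]' >/dev/null
python3 -m inch '[{"x":0,"y":0,"z":0,"rx":0,"ry":0,"rz":1,"jaw":-0.06},{"x":0,"y":0,"z":0,"rx":0,"ry":0,"rz":1,"jaw":-0.06},{"x":0,"y":0,"z":0,"rx":0,"ry":0,"rz":1,"jaw":-0.06},{"x":0,"y":0,"z":0,"rx":0,"ry":0,"rz":1,"jaw":-0.06},{"x":0,"y":0,"z":0,"rx":0,"ry":0,"rz":1,"jaw":-0.06},{"x":0,"y":0,"z":0,"rx":0,"ry":0,"rz":1,"jaw":-0.06},{"x":0,"y":0,"z":0,"rx":0,"ry":0,"rz":1,"jaw":-0.06},{"x":0,"y":0,"z":0,"rx":0,"ry":0,"rz":1,"jaw":-0.06},{"x":0,"y":0,"z":0,"rx":0,"ry":0,"rz":1,"jaw":-0.06},{"x":0,"y":0,"z":0,"rx":0,"ry":0,"rz":1,"jaw":-0.06},{"x":0,"y":0,"z":0,"rx":0,"ry":0,"rz":1,"jaw":-0.06},{"x":-0.96,"y":-0.8,"z":0,"rx":0,"ry":0,"rz":0.4,"jaw":-0.06},{"x":-0.96,"y":-0.8,"z":0,"rx":0,"ry":0,"rz":0,"jaw":-0.06},{"x":0,"y":0,"z":0,"rx":0,"ry":0,"rz":0,"jaw":-0.06},{"x":0,"y":0,"z":0,"rx":0,"ry":0,"rz":0,"jaw":-0.06}]' >/dev/null
python3 to.py .605 .0142 .0685 -105 e
python3 - <<'E'
from h import *
s=get_image('scene'); 
cv2.imwrite('pics/c9.png',cv2.resize(s[190:390,260:460],None,fx=3,fy=3,interpolation=2))
for d in landmark_of('scene','relay1'): print(round(d['confidence'],2),np.round(d['location'],1),ray('scene',d['location'],0.006).round(4))
for d in landmark_of('scene','lever1_peg'): print(round(d['confidence'],2),np.round(d['location'],1),ray('scene',d['location'],0.083).round(4))
E
```

```text
position: [0.6409, -0.0367, 0.1611]
t 34.2 p [0.6038 0.0158 0.1597] yaw -104.8 q7 -1.37 | rz sum 0.06 | x 0.06 y 0.05 z 3.65 | F [ 0.8 -0.2 -0.2] tilt -0.0001 0.0012
0.76 [371.4 322.9] [ 0.6366 -0.0346  0.006 ]
0.64 [344.2 357.4] [ 0.6303 -0.1356  0.006 ]
0.66 [340.7 297. ] [ 0.592  -0.0783  0.083 ]
0.62 [346.1 358.1] [ 0.6623 -0.202   0.083 ]
0.56 [344.8 357.4] [ 0.6599 -0.2017  0.083 ]
```

View pics/c9.png

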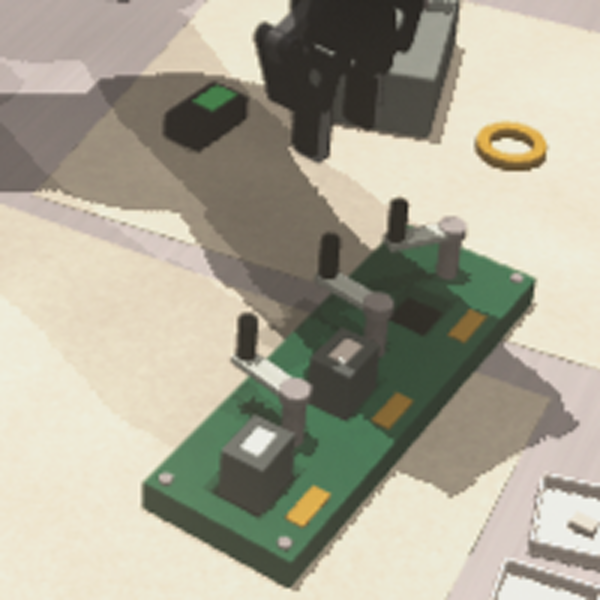

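Both relays are seated, at crop (345,370) and (258,460), with the levers open beside them. I'll pinch peg 2.

```bash
python3 -m inch '[{"x":0.06,"y":0.05,"z":0.72,"rx":0,"ry":0,"rz":0,"jaw":-0.06},{"x":0,"y":0,"z":0.72,"rx":0,"ry":0,"rz":0,"jaw":-0.06},{"x":0,"y":0,"z":0.72,"rx":0,"ry":0,"rz":0,"jaw":-0.06},{"x":0,"y":0,"z":0.72,"rx":0,"ry":0,"rz":0,"jaw":-0.06},{"x":0,"y":0,"z":0.72,"rx":0,"ry":0,"rz":0,"jaw":-0.06},{"x":0,"y":0,"z":0,"rx":0,"ry":0,"rz":0,"jaw":-1},{"x":0,"y":0,"z":0,"rx":0,"ry":0,"rz":0,"jaw":-1},{"x":0,"y":0,"z":0,"rx":0,"ry":0,"rz":0,"jaw":-1},{"x":0,"y":0,"z":0,"rx":0,"ry":0,"rz":0,"jaw":-1},{"x":0,"y":0,"z":0,"rx":0,"ry":0,"rz":0,"jaw":-1},{"x":0,"y":0,"z":0,"rx":0,"ry":0,"rz":0,"jaw":-1},{"x":0,"y":0,"z":0,"rx":0,"ry":0,"rz":0,"jaw":-1}]' 20
python3 to.py .605 .0142 .0685 -105 e
```

```text
time: 35.35
position: [0.6058, 0.012, 0.0699]
tool_rot: [[0.966, -0.257, 0.001], [-0.257, -0.966, -0.0], [0.001, -0.0, -1.0]]
force: [1.5, -3.1, -2.4]
opening: 0.132
grasp_force: 20.5
t 35.4 p [0.6058 0.012  0.0699] yaw -104.9 q7 -1.29 | rz sum 0.02 | x -0.05 y -0.08 z 0.06 | F [ 1.5 -3.1 -2.4] tilt 0.0010 -0.0002
```

```bash
python3 -m inch '[{"x":0,"y":0.11,"z":0,"rx":0,"ry":0,"rz":-1,"jaw":-1},{"x":0,"y":0.11,"z":0,"rx":0,"ry":0,"rz":-1,"jaw":-1},{"x":0,"y":0.11,"z":0,"rx":0,"ry":0,"rz":-1,"jaw":-1},{"x":0,"y":0.11,"z":0,"rx":0,"ry":0,"rz":-1,"jaw":-1},{"x":0,"y":0.11,"z":0,"rx":0,"ry":0,"rz":-1,"jaw":-1},{"x":0,"y":0.11,"z":0,"rx":0,"ry":0,"rz":-1,"jaw":-1},{"x":0,"y":0.11,"z":0,"rx":0,"ry":0,"rz":-1,"jaw":-1},{"x":0,"y":0.11,"z":0,"rx":0,"ry":0,"rz":-1,"jaw":-1},{"x":0,"y":0.11,"z":0,"rx":0,"ry":0,"rz":-1,"jaw":-1},{"x":0,"y":0.11,"z":0,"rx":0,"ry":0,"rz":-1,"jaw":-1},{"x":0,"y":0.11,"z":0,"rx":0,"ry":0,"rz":-1,"jaw":-1},{"x":0,"y":0.11,"z":0,"rx":0,"ry":0,"rz":-1,"jaw":-1},{"x":0,"y":0.11,"z":0,"rx":0,"ry":0,"rz":-1,"jaw":-1},{"x":0,"y":0.11,"z":0,"rx":0,"ry":0,"rz":-1,"jaw":-1},{"x":0,"y":0.11,"z":0,"rx":0,"ry":0,"rz":-1,"jaw":-1},{"x":0,"y":0.11,"z":0,"rx":0,"ry":0,"rz":-1,"jaw":-1},{"x":0,"y":0.11,"z":0,"rx":0,"ry":0,"rz":-1,"jaw":-1},{"x":0,"y":0.11,"z":0,"rx":0,"ry":0,"rz":-1,"jaw":-1},{"x":0,"y":0.11,"z":0,"rx":0,"ry":0,"rz":-1,"jaw":-1},{"x":0,"y":0.11,"z":0,"rx":0,"ry":0,"rz":-1,"jaw":-1}]' 20
python3 to.py .639 -.0357 .0685 -7.3 e
```

```text
time: 37.02
position: [0.6264, -0.0325, 0.0699]
tool_rot: [[0.417, 0.909, 0.002], [0.909, -0.417, 0.002], [0.003, 0.001, -1.0]]
force: [4.0, 9.3, -4.6]
opening: 0.13
grasp_force: 20.4
t 37.0 p [ 0.6264 -0.0325  0.0699] yaw -24.6 q7 -0.15 | rz sum -4.33 | x -0.06 y 0.52 z 0.05 | F [ 4.   9.3 -4.6] tilt 0.0018 0.0020
```

```bash
python3 -m inch '[{"x":0,"y":0.1,"z":0,"rx":0,"ry":0,"rz":-0.86,"jaw":-1},{"x":0,"y":0.1,"z":0,"rx":0,"ry":0,"rz":-0.86,"jaw":-1},{"x":0,"y":0.1,"z":0,"rx":0,"ry":0,"rz":-0.86,"jaw":-1},{"x":0,"y":0.1,"z":0,"rx":0,"ry":0,"rz":-0.86,"jaw":-1},{"x":0,"y":0.1,"z":0,"rx":0,"ry":0,"rz":-0.86,"jaw":-1},{"x":0,"y":0.03,"z":0,"rx":0,"ry":0,"rz":0,"jaw":-1},{"x":0,"y":0,"z":0,"rx":0,"ry":0,"rz":0,"jaw":-1}]' 20
python3 to.py .639 -.0357 .0685 -7.3 e
python3 -m inch '[{"x":0,"y":0.04,"z":0,"rx":0,"ry":0,"rz":0,"jaw":-1},{"x":0,"y":0.04,"z":0,"rx":0,"ry":0,"rz":0,"jaw":-1},{"x":0,"y":0,"z":0,"rx":0,"ry":0,"rz":0,"jaw":-1}]' 20
```

```text
time: 37.6
position: [0.6385, -0.0364, 0.0698]
tool_rot: [[0.132, 0.991, 0.001], [0.991, -0.132, 0.002], [0.002, 0.0, -1.0]]
force: [1.1, 8.0, -0.4]
opening: 0.13
grasp_force: 20.7
t 37.6 p [ 0.6385 -0.0364  0.0698] yaw -7.6 q7 0.08 | rz sum -0.08 | x 0.03 y 0.02 z 0.05 | F [ 1.1  8.  -0.4] tilt 0.0008 0.0021
time: 37.85
position: [0.6399, -0.0368, 0.0697]
tool_rot: [[0.133, 0.991, -0.0], [0.991, -0.133, 0.002], [0.002, -0.001, -1.0]]
force: [-1.5, 7.3, 0.8]
opening: 0.13
grasp_force: 20.8
```

```bash
python3 -m inch '[{"x":0,"y":0.05,"z":0,"rx":0,"ry":0,"rz":0,"jaw":-1},{"x":0,"y":0.05,"z":0,"rx":0,"ry":0,"rz":0,"jaw":-1},{"x":0,"y":0,"z":0,"rx":0,"ry":0,"rz":0,"jaw":-1}]' 20|grep -A9 pos
python3 -m inch '[{"x":0,"y":0.05,"z":0,"rx":0,"ry":0,"rz":0,"jaw":-1},{"x":0,"y":0.05,"z":0,"rx":0,"ry":0,"rz":0,"jaw":-1},{"x":0,"y":0,"z":0,"rx":0,"ry":0,"rz":0,"jaw":-1}]' 20|grep -A9 pos
```

```text
position: [0.6404, -0.037, 0.0695]
tool_rot: [[0.133, 0.991, -0.005], [0.991, -0.133, 0.002], [0.002, -0.005, -1.0]]
force: [-14.9, 8.8, 10.7]
opening: 0.126
grasp_force: 22.1
position: [0.6409, -0.0372, 0.0692]
tool_rot: [[0.133, 0.991, -0.009], [0.991, -0.133, 0.003], [0.002, -0.009, -1.0]]
force: [-27.7, 10.9, 20.0]
opening: 0.129
grasp_force: 23.5
```

Lever 2 is against its stop. Release it and go to peg 3.

```bash
python3 -m inch '[{"x":0,"y":-0.1,"z":0,"rx":0,"ry":0,"rz":0,"jaw":-1},{"x":0,"y":0,"z":0,"rx":0,"ry":0,"rz":0,"jaw":-0.06},{"x":0,"y":0,"z":0,"rx":0,"ry":0,"rz":0,"jaw":-0.06},{"x":0,"y":0,"z":0,"rx":0,"ry":0,"rz":0,"jaw":-0.06},{"x":0,"y":0,"z":-0.6,"rx":0,"ry":0,"rz":0,"jaw":-0.06},{"x":0,"y":0,"z":-1,"rx":0,"ry":0,"rz":0,"jaw":-0.06},{"x":0,"y":0,"z":-1,"rx":0,"ry":0,"rz":0,"jaw":-0.06},{"x":0,"y":0,"z":-1,"rx":0,"ry":0,"rz":0,"jaw":-0.06},{"x":0,"y":0,"z":0,"rx":0,"ry":0,"rz":1,"jaw":-0.06},{"x":0,"y":0,"z":0,"rx":0,"ry":0,"rz":1,"jaw":-0.06},{"x":0,"y":0,"z":0,"rx":0,"ry":0,"rz":1,"jaw":-0.06},{"x":0,"y":0,"z":0,"rx":0,"ry":0,"rz":1,"jaw":-0.06},{"x":0,"y":0,"z":0,"rx":0,"ry":0,"rz":1,"jaw":-0.06},{"x":0,"y":0,"z":0,"rx":0,"ry":0,"rz":1,"jaw":-0.06},{"x":0,"y":0,"z":0,"rx":0,"ry":0,"rz":1,"jaw":-0.06},{"x":0,"y":0,"z":0,"rx":0,"ry":0,"rz":1,"jaw":-0.06}]' |grep pos
python3 -m inch '[{"x":0,"y":0,"z":0,"rx":0,"ry":0,"rz":1,"jaw":-0.06},{"x":0,"y":0,"z":0,"rx":0,"ry":0,"rz":1,"jaw":-0.06},{"x":0,"y":0,"z":0,"rx":0,"ry":0,"rz":1,"jaw":-0.06},{"x":0,"y":0,"z":0,"rx":0,"ry":0,"rz":1,"jaw":-0.06},{"x":0,"y":0,"z":0,"rx":0,"ry":0,"rz":1,"jaw":-0.06},{"x":0,"y":0,"z":0,"rx":0,"ry":0,"rz":1,"jaw":-0.06},{"x":0,"y":0,"z":0,"rx":0,"ry":0,"rz":1,"jaw":-0.06},{"x":0,"y":0,"z":0,"rx":0,"ry":0,"rz":1,"jaw":-0.06},{"x":0,"y":0,"z":0,"rx":0,"ry":0,"rz":1,"jaw":-0.06},{"x":0,"y":0,"z":0,"rx":0,"ry":0,"rz":1,"jaw":-0.06},{"x":0,"y":0,"z":0,"rx":0,"ry":0,"rz":1,"jaw":-0.06},{"x":0,"y":0,"z":0,"rx":0,"ry":0,"rz":1,"jaw":-0.06},{"x":0,"y":0,"z":0,"rx":0,"ry":0,"rz":1,"jaw":-0.06},{"x":0,"y":0,"z":0,"rx":0,"ry":0,"rz":1,"jaw":-0.06},{"x":0,"y":0,"z":0,"rx":0,"ry":0,"rz":1,"jaw":-0.06},{"x":0,"y":0,"z":0,"rx":0,"ry":0,"rz":1,"jaw":-0.06},{"x":0,"y":0,"z":0,"rx":0,"ry":0,"rz":1,"jaw":-0.06},{"x":0,"y":0,"z":0,"rx":0,"ry":0,"rz":0.2,"jaw":-0.06}]' >/dev/null
python3 -m inch '[{"x":-0.4,"y":0.72,"z":0,"rx":0,"ry":0,"rz":0,"jaw":-0.06},{"x":-0.4,"y":0.72,"z":0,"rx":0,"ry":0,"rz":0,"jaw":-0.06},{"x":-0.4,"y":0.72,"z":0,"rx":0,"ry":0,"rz":0,"jaw":-0.06},{"x":0,"y":0,"z":0,"rx":0,"ry":0,"rz":0,"jaw":-0.06},{"x":0,"y":0,"z":0,"rx":0,"ry":0,"rz":0,"jaw":-0.06}]' >/dev/null
python3 to.py .595 -.0778 .0685 -108 e
```

```text
position: [0.6426, -0.0391, 0.1595]
t 41.6 p [ 0.5966 -0.0813  0.1597] yaw -108.5 q7 -1.30 | rz sum -0.13 | x -0.10 y -0.11 z 3.65 | F [ 0.2  0.3 -1. ] tilt 0.0006 0.0002
```

```bash
python3 -m inch '[{"x":-0.1,"y":-0.11,"z":0.72,"rx":0,"ry":0,"rz":0,"jaw":-0.06},{"x":0,"y":0,"z":0.72,"rx":0,"ry":0,"rz":0,"jaw":-0.06},{"x":0,"y":0,"z":0.72,"rx":0,"ry":0,"rz":0,"jaw":-0.06},{"x":0,"y":0,"z":0.72,"rx":0,"ry":0,"rz":0,"jaw":-0.06},{"x":0,"y":0,"z":0.72,"rx":0,"ry":0,"rz":0,"jaw":-0.06},{"x":0,"y":0,"z":0,"rx":0,"ry":0,"rz":0,"jaw":-1},{"x":0,"y":0,"z":0,"rx":0,"ry":0,"rz":0,"jaw":-1},{"x":0,"y":0,"z":0,"rx":0,"ry":0,"rz":0,"jaw":-1},{"x":0,"y":0,"z":0,"rx":0,"ry":0,"rz":0,"jaw":-1},{"x":0,"y":0,"z":0,"rx":0,"ry":0,"rz":0,"jaw":-1},{"x":0,"y":0,"z":0,"rx":0,"ry":0,"rz":0,"jaw":-1},{"x":0,"y":0,"z":0,"rx":0,"ry":0,"rz":0,"jaw":-1}]' 20
python3 -m inch '[{"x":0,"y":0.11,"z":0,"rx":0,"ry":0,"rz":-1,"jaw":-1},{"x":0,"y":0.11,"z":0,"rx":0,"ry":0,"rz":-1,"jaw":-1},{"x":0,"y":0.11,"z":0,"rx":0,"ry":0,"rz":-1,"jaw":-1},{"x":0,"y":0.11,"z":0,"rx":0,"ry":0,"rz":-1,"jaw":-1},{"x":0,"y":0.11,"z":0,"rx":0,"ry":0,"rz":-1,"jaw":-1},{"x":0,"y":0.11,"z":0,"rx":0,"ry":0,"rz":-1,"jaw":-1},{"x":0,"y":0.11,"z":0,"rx":0,"ry":0,"rz":-1,"jaw":-1},{"x":0,"y":0.11,"z":0,"rx":0,"ry":0,"rz":-1,"jaw":-1}]' 20
python3 to.py .628 -.1315 .0685 -7.3 e
```

```text
time: 42.6
position: [0.5957, -0.077, 0.0698]
tool_rot: [[0.948, -0.317, 0.001], [-0.317, -0.948, 0.0], [0.001, -0.0, -1.0]]
force: [2.1, -0.4, -3.6]
opening: 0.129
grasp_force: 20.4
time: 43.27
position: [0.5943, -0.0988, 0.0698]
tool_rot: [[0.972, 0.237, 0.002], [0.237, -0.972, 0.0], [0.002, 0.0, -1.0]]
force: [5.0, 1.5, -5.8]
opening: 0.13
grasp_force: 20.3
t 43.3 p [ 0.5943 -0.0988  0.0698] yaw -76.3 q7 -0.75 | rz sum -17.25 | x -1.13 y 1.50 z 0.05 | F [ 5.   1.5 -5.8] tilt 0.0016 0.0001
```

```bash
python3 -m inch '[{"x":0,"y":0.11,"z":0,"rx":0,"ry":0,"rz":-1,"jaw":-1},{"x":0,"y":0.11,"z":0,"rx":0,"ry":0,"rz":-1,"jaw":-1},{"x":0,"y":0.11,"z":0,"rx":0,"ry":0,"rz":-1,"jaw":-1},{"x":0,"y":0.11,"z":0,"rx":0,"ry":0,"rz":-1,"jaw":-1},{"x":0,"y":0.11,"z":0,"rx":0,"ry":0,"rz":-1,"jaw":-1},{"x":0,"y":0.11,"z":0,"rx":0,"ry":0,"rz":-1,"jaw":-1},{"x":0,"y":0.11,"z":0,"rx":0,"ry":0,"rz":-1,"jaw":-1},{"x":0,"y":0.11,"z":0,"rx":0,"ry":0,"rz":-1,"jaw":-1},{"x":0,"y":0.11,"z":0,"rx":0,"ry":0,"rz":-1,"jaw":-1},{"x":0,"y":0.11,"z":0,"rx":0,"ry":0,"rz":-1,"jaw":-1},{"x":0,"y":0.11,"z":0,"rx":0,"ry":0,"rz":-1,"jaw":-1},{"x":0,"y":0.11,"z":0,"rx":0,"ry":0,"rz":-1,"jaw":-1},{"x":0,"y":0.11,"z":0,"rx":0,"ry":0,"rz":-1,"jaw":-1},{"x":0,"y":0.11,"z":0,"rx":0,"ry":0,"rz":-1,"jaw":-1},{"x":0,"y":0.11,"z":0,"rx":0,"ry":0,"rz":-1,"jaw":-1},{"x":0,"y":0.11,"z":0,"rx":0,"ry":0,"rz":-1,"jaw":-1},{"x":0,"y":0.11,"z":0,"rx":0,"ry":0,"rz":-1,"jaw":-1},{"x":0,"y":0,"z":0,"rx":0,"ry":0,"rz":-0.25,"jaw":-1}]' 20
python3 to.py .628 -.1315 .0685 -7.3 e
```

```text
time: 44.77
position: [0.6259, -0.1294, 0.0698]
tool_rot: [[0.126, 0.992, 0.002], [0.992, -0.126, 0.0], [0.001, 0.001, -1.0]]
force: [5.0, 2.8, -3.7]
opening: 0.121
grasp_force: 20.4
t 44.8 p [ 0.6259 -0.1294  0.0698] yaw -7.2 q7 0.19 | rz sum 0.01 | x -0.07 y 0.09 z 0.05 | F [ 5.   2.8 -3.7] tilt 0.0015 0.0004
```

```bash
python3 -m inch '[{"x":0,"y":0.06,"z":0,"rx":0,"ry":0,"rz":0,"jaw":-1},{"x":0,"y":0.06,"z":0,"rx":0,"ry":0,"rz":0,"jaw":-1},{"x":0,"y":0.04,"z":0,"rx":0,"ry":0,"rz":0,"jaw":-1},{"x":0,"y":0,"z":0,"rx":0,"ry":0,"rz":0,"jaw":-1}]' 20|grep -A9 pos
python3 -m inch '[{"x":0,"y":0.05,"z":0,"rx":0,"ry":0,"rz":0,"jaw":-1},{"x":0,"y":0.04,"z":0,"rx":0,"ry":0,"rz":0,"jaw":-1},{"x":0,"y":0,"z":0,"rx":0,"ry":0,"rz":0,"jaw":-1}]' 20|grep -A9 pos
```

```text
position: [0.6282, -0.1298, 0.0695]
tool_rot: [[0.131, 0.991, -0.002], [0.991, -0.131, 0.001], [0.0, -0.002, -1.0]]
force: [-5.8, 5.7, 7.0]
opening: 0.127
grasp_force: 21.4
position: [0.6286, -0.13, 0.0693]
tool_rot: [[0.131, 0.991, -0.006], [0.991, -0.131, 0.001], [0.001, -0.006, -1.0]]
force: [-17.7, 7.0, 14.7]
opening: 0.126
grasp_force: 22.4
```

Lever 3 is at its stop too. On to lever 1.

```bash
python3 -m inch '[{"x":0,"y":-0.1,"z":0,"rx":0,"ry":0,"rz":0,"jaw":-1},{"x":0,"y":0,"z":0,"rx":0,"ry":0,"rz":0,"jaw":-0.06},{"x":0,"y":0,"z":0,"rx":0,"ry":0,"rz":0,"jaw":-0.06},{"x":0,"y":0,"z":0,"rx":0,"ry":0,"rz":0,"jaw":-0.06},{"x":0,"y":0,"z":-0.6,"rx":0,"ry":0,"rz":0,"jaw":-0.06},{"x":0,"y":0,"z":-1,"rx":0,"ry":0,"rz":0,"jaw":-0.06},{"x":0,"y":0,"z":-1,"rx":0,"ry":0,"rz":0,"jaw":-0.06},{"x":0,"y":0,"z":-1,"rx":0,"ry":0,"rz":0,"jaw":-0.06},{"x":0,"y":0,"z":0,"rx":0,"ry":0,"rz":1,"jaw":-0.06},{"x":0,"y":0,"z":0,"rx":0,"ry":0,"rz":1,"jaw":-0.06},{"x":0,"y":0,"z":0,"rx":0,"ry":0,"rz":1,"jaw":-0.06},{"x":0,"y":0,"z":0,"rx":0,"ry":0,"rz":1,"jaw":-0.06},{"x":0,"y":0,"z":0,"rx":0,"ry":0,"rz":1,"jaw":-0.06},{"x":0,"y":0,"z":0,"rx":0,"ry":0,"rz":1,"jaw":-0.06},{"x":0,"y":0,"z":0,"rx":0,"ry":0,"rz":1,"jaw":-0.06},{"x":0,"y":0,"z":0,"rx":0,"ry":0,"rz":1,"jaw":-0.06},{"x":0,"y":0,"z":0,"rx":0,"ry":0,"rz":1,"jaw":-0.06},{"x":0,"y":0,"z":0,"rx":0,"ry":0,"rz":0.2,"jaw":-0.06}]' |grep pos
python3 -m inch '[{"x":0.95,"y":-0.92,"z":0,"rx":0,"ry":0,"rz":0,"jaw":-0.06},{"x":0.95,"y":-0.92,"z":0,"rx":0,"ry":0,"rz":0,"jaw":-0.06},{"x":0.95,"y":-0.92,"z":0,"rx":0,"ry":0,"rz":0,"jaw":-0.06},{"x":0.95,"y":-0.92,"z":0,"rx":0,"ry":0,"rz":0,"jaw":-0.06},{"x":0.95,"y":-0.92,"z":0,"rx":0,"ry":0,"rz":0,"jaw":-0.06},{"x":0.95,"y":-0.92,"z":0,"rx":0,"ry":0,"rz":0,"jaw":-0.06},{"x":0,"y":0,"z":0,"rx":0,"ry":0,"rz":0,"jaw":-0.06},{"x":0,"y":0,"z":0,"rx":0,"ry":0,"rz":0,"jaw":-0.06}]' >/dev/null
python3 - <<'E'
from h import *
s=get_image('scene');
for d in landmark_of('scene','lever1_peg'): print(round(d['confidence'],2),np.round(d['location'],1),ray('scene',d['location'],0.083).round(4))
E
python3 to.py .628 .069 .0685 -44 e
```

```text
position: [0.6288, -0.1304, 0.1593]
0.71 [345.2 322.4] [ 0.6265 -0.1316  0.083 ]
t 47.6 p [0.6295 0.0673 0.1594] yaw -44.3 q7 -0.67 | rz sum -0.07 | x 0.01 y -0.09 z 3.64 | F [ 0.4 -0.5 -0.1] tilt 0.0002 -0.0006
```

```bash
python3 -m inch '[{"x":0,"y":-0.08,"z":0.72,"rx":0,"ry":0,"rz":0,"jaw":-0.06},{"x":0,"y":0,"z":0.72,"rx":0,"ry":0,"rz":0,"jaw":-0.06},{"x":0,"y":0,"z":0.72,"rx":0,"ry":0,"rz":0,"jaw":-0.06},{"x":0,"y":0,"z":0.72,"rx":0,"ry":0,"rz":0,"jaw":-0.06},{"x":0,"y":0,"z":0.72,"rx":0,"ry":0,"rz":0,"jaw":-0.06},{"x":0,"y":0,"z":0,"rx":0,"ry":0,"rz":0,"jaw":-1},{"x":0,"y":0,"z":0,"rx":0,"ry":0,"rz":0,"jaw":-1},{"x":0,"y":0,"z":0,"rx":0,"ry":0,"rz":0,"jaw":-1},{"x":0,"y":0,"z":0,"rx":0,"ry":0,"rz":0,"jaw":-1},{"x":0,"y":0,"z":0,"rx":0,"ry":0,"rz":0,"jaw":-1},{"x":0,"y":0,"z":0,"rx":0,"ry":0,"rz":0,"jaw":-1},{"x":0,"y":0,"z":0,"rx":0,"ry":0,"rz":0,"jaw":-1}]' 20
python3 to.py .652 .0575 .0685 -7.3 e
```

```text
time: 48.62
position: [0.628, 0.0687, 0.07]
tool_rot: [[0.699, 0.715, 0.0], [0.715, -0.699, -0.001], [-0.0, 0.001, -1.0]]
force: [-2.5, -5.3, -2.2]
opening: 0.128
grasp_force: 20.5
t 48.6 p [0.628  0.0687 0.07  ] yaw -44.3 q7 -0.63 | rz sum -9.26 | x -0.32 y 1.01 z 0.06 | F [-2.5 -5.3 -2.2] tilt 0.0002 -0.0007
```

```bash
python3 -m inch '[{"x":0,"y":0.11,"z":0,"rx":0,"ry":0,"rz":-1,"jaw":-1},{"x":0,"y":0.11,"z":0,"rx":0,"ry":0,"rz":-1,"jaw":-1},{"x":0,"y":0.11,"z":0,"rx":0,"ry":0,"rz":-1,"jaw":-1},{"x":0,"y":0.11,"z":0,"rx":0,"ry":0,"rz":-1,"jaw":-1},{"x":0,"y":0.11,"z":0,"rx":0,"ry":0,"rz":-1,"jaw":-1},{"x":0,"y":0.11,"z":0,"rx":0,"ry":0,"rz":-1,"jaw":-1},{"x":0,"y":0.11,"z":0,"rx":0,"ry":0,"rz":-1,"jaw":-1},{"x":0,"y":0.11,"z":0,"rx":0,"ry":0,"rz":-1,"jaw":-1},{"x":0,"y":0.11,"z":0,"rx":0,"ry":0,"rz":-1,"jaw":-1},{"x":0,"y":0.05,"z":0,"rx":0,"ry":0,"rz":-0.26,"jaw":-1},{"x":0,"y":0,"z":0,"rx":0,"ry":0,"rz":0,"jaw":-1}]' 20|grep -A9 pos
python3 to.py .6525 .0575 .0685 -7.3 e
python3 -m inch '[{"x":0,"y":0.05,"z":0,"rx":0,"ry":0,"rz":0,"jaw":-1},{"x":0,"y":0.05,"z":0,"rx":0,"ry":0,"rz":0,"jaw":-1},{"x":0,"y":0,"z":0,"rx":0,"ry":0,"rz":0,"jaw":-1}]' 20|grep -A9 pos
```

```text
position: [0.6514, 0.0571, 0.0699]
tool_rot: [[0.127, 0.992, 0.001], [0.992, -0.127, -0.0], [-0.0, 0.001, -1.0]]
force: [2.1, -4.9, -1.0]
opening: 0.126
grasp_force: 20.6
t 49.5 p [0.6514 0.0571 0.0699] yaw -7.3 q7 -0.11 | rz sum -0.01 | x 0.02 y 0.04 z 0.06 | F [ 2.1 -4.9 -1. ] tilt 0.0013 -0.0004
position: [0.6521, 0.057, 0.0697]
tool_rot: [[0.129, 0.992, -0.002], [0.992, -0.129, -0.001], [-0.001, -0.002, -1.0]]
force: [-9.9, -5.5, 7.0]
opening: 0.129
grasp_force: 21.5
```

```bash
python3 -m inch '[{"x":0,"y":0.06,"z":0,"rx":0,"ry":0,"rz":0,"jaw":-1},{"x":0,"y":0,"z":0,"rx":0,"ry":0,"rz":0,"jaw":-1}]' 20|grep -A9 pos
python3 -m inch '[{"x":0,"y":-0.1,"z":0,"rx":0,"ry":0,"rz":0,"jaw":-1},{"x":0,"y":0,"z":0,"rx":0,"ry":0,"rz":0,"jaw":-0.2},{"x":0,"y":0,"z":0,"rx":0,"ry":0,"rz":0,"jaw":-0.2},{"x":0,"y":0,"z":0,"rx":0,"ry":0,"rz":0,"jaw":-0.2},{"x":0,"y":0,"z":-0.6,"rx":0,"ry":0,"rz":0,"jaw":-0.2},{"x":0,"y":0,"z":-1,"rx":0,"ry":0,"rz":0,"jaw":-0.2},{"x":0,"y":0,"z":-1,"rx":0,"ry":0,"rz":0,"jaw":-0.2},{"x":0,"y":0,"z":-1,"rx":0,"ry":0,"rz":0,"jaw":-0.2},{"x":0,"y":0,"z":-1,"rx":0,"ry":0,"rz":0,"jaw":-1},{"x":0,"y":0,"z":-1,"rx":0,"ry":0,"rz":0,"jaw":-1},{"x":0,"y":0,"z":0,"rx":0,"ry":0,"rz":0,"jaw":-1}]' |grep pos
python3 - <<'E'
from h import *
s=get_image('scene');t=get_image('top'); s0=cv2.imread('pics/scene0.png');t0=cv2.imread('pics/top0.png')
for c in('scene','top'):
  for k,z in(('lever1_peg',.083),('test_top',.069),('trip_knob',.129),('trip_unit',0)):
    print(c,k,[(round(d['confidence'],2),np.round(d['location'],1).tolist(),ray(c,d['location'],z).round(4).tolist()) for d in landmark_of(c,k)])
# white button in top image and unit top face rect
for nm,I in(('t0',t0),('t',t)):
    b,g,r=[I[:,:,i].astype(int) for i in range(3)]
    print(nm,'button',rect('top',(I.min(2)>140)&(r-b<25),.069,(214,196)))
    m=(r-b<24)&(g>75)&(g<125); m[:165]=0;m[232:]=0;m[:,:155]=0;m[:,245:]=0
    print('unit',rect('top',cv2.morphologyEx(m.astype(np.uint8),cv2.MORPH_CLOSE,np.ones((5,5))),.055,(202,200)))
o=np.hstack([cv2.resize(t[160:240,150:250],(400,320),interpolation=2),cv2.resize(s[200:370,300:460],(400,425),interpolation=2)[:320]])
o=np.vstack([o,np.hstack([cv2.resize(s[140:250,340:450],(280,280),interpolation=2),np.zeros((280,520,3),np.uint8)])])
o[320:,280:280+400]=cv2.resize(s[290:360,310:410],(400,280),interpolation=2)
cv2.imwrite('pics/c10.png',o)
E
```

```text
position: [0.6524, 0.0569, 0.0696]
tool_rot: [[0.129, 0.992, -0.005], [0.992, -0.129, -0.0], [-0.001, -0.005, -1.0]]
force: [-16.4, -4.6, 13.5]
opening: 0.127
grasp_force: 22.2
position: [0.6543, 0.058, 0.2144]
scene lever1_peg [(0.6, [344.1, 322.1], [0.6246, -0.1318, 0.083])]
scene test_top [(0.6, [286.9, 156.1], [0.23, 0.3503, 0.069]), (0.55, [382.4, 195.8], [0.5146, 0.2917, 0.069])]
scene trip_knob [(0.56, [308.6, 126.2], [0.2544, 0.4182, 0.129])]
scene trip_unit [(0.88, [387.0, 219.2], [0.5254, 0.3075, 0.0]), (0.65, [296.6, 171.8], [0.2296, 0.3996, 0.0])]
top lever1_peg [(0.76, [405.2, 140.6], [0.6238, -0.1304, 0.083])]
top test_top [(0.54, [214.2, 190.3], [0.5318, 0.2813, 0.069])]
top trip_knob [(0.6, [167.1, 183.7], [0.5396, 0.364, 0.129]), (0.43, [135.9, 327.6], [0.2494, 0.4299, 0.129])]
top trip_unit [(0.9, [205.2, 201.5], [0.5167, 0.3181, 0.0])]
t0 button (array([521.7, 282.9,  23.9,  21.6,  88.3]), 108)
unit (array([515.3, 313.5, 108.8, 152.4,  12.4]), 2953)
t button (array([520.7, 282.9,  23.8,  23.9,  89.2]), 112)
unit (array([498.8, 304.9, 141.2, 163.3,  11.3]), 2983)
```

View pics/c10.png

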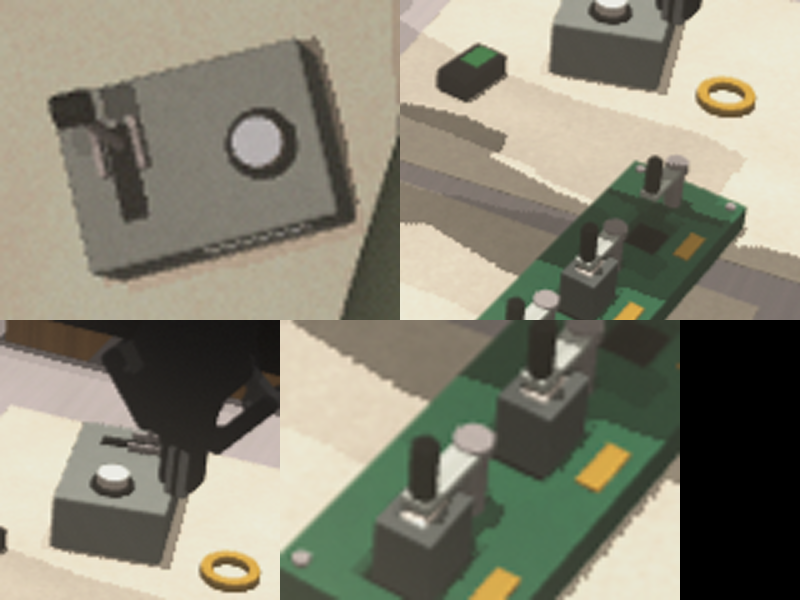

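All three levers lie across their pockets and both relays are seated. On the unit, the button is at (.521,.283) and the yaw is about 12.3°. I'll move above the button with the fingers shut.

```bash
python3 -m inch '[{"x":0,"y":0,"z":0,"rx":0,"ry":0,"rz":-0.98,"jaw":-1},{"x":0,"y":0,"z":0,"rx":0,"ry":0,"rz":-0.98,"jaw":-1},{"x":0,"y":0,"z":0,"rx":0,"ry":0,"rz":-0.98,"jaw":-1},{"x":0,"y":0,"z":0,"rx":0,"ry":0,"rz":-0.98,"jaw":-1},{"x":0,"y":0,"z":0,"rx":0,"ry":0,"rz":-0.98,"jaw":-1},{"x":0,"y":0,"z":0,"rx":0,"ry":0,"rz":-0.98,"jaw":-1},{"x":0,"y":0,"z":0,"rx":0,"ry":0,"rz":-0.98,"jaw":-1},{"x":0,"y":0,"z":0,"rx":0,"ry":0,"rz":-0.98,"jaw":-1},{"x":0,"y":0,"z":0,"rx":0,"ry":0,"rz":-0.98,"jaw":-1},{"x":0,"y":0,"z":0,"rx":0,"ry":0,"rz":-0.98,"jaw":-1},{"x":0,"y":0,"z":0,"rx":0,"ry":0,"rz":-0.98,"jaw":-1},{"x":0,"y":0,"z":0,"rx":0,"ry":0,"rz":-0.98,"jaw":-1},{"x":0,"y":0,"z":0,"rx":0,"ry":0,"rz":-0.98,"jaw":-1},{"x":0,"y":0,"z":0,"rx":0,"ry":0,"rz":-0.98,"jaw":-1}]' 20 >/dev/null
python3 -m inch '[{"x":0,"y":0,"z":0,"rx":0,"ry":0,"rz":-0.98,"jaw":-1},{"x":0,"y":0,"z":0,"rx":0,"ry":0,"rz":-0.98,"jaw":-1},{"x":0,"y":0,"z":0,"rx":0,"ry":0,"rz":-0.98,"jaw":-1},{"x":0,"y":0,"z":0,"rx":0,"ry":0,"rz":-0.98,"jaw":-1},{"x":0,"y":0,"z":0,"rx":0,"ry":0,"rz":-0.98,"jaw":-1},{"x":0,"y":0,"z":0,"rx":0,"ry":0,"rz":-0.98,"jaw":-1},{"x":0,"y":0,"z":0,"rx":0,"ry":0,"rz":-0.98,"jaw":-1},{"x":0,"y":0,"z":0,"rx":0,"ry":0,"rz":-0.98,"jaw":-1},{"x":0,"y":0,"z":0,"rx":0,"ry":0,"rz":-0.98,"jaw":-1},{"x":0,"y":0,"z":0,"rx":0,"ry":0,"rz":-0.98,"jaw":-1},{"x":0,"y":0,"z":0,"rx":0,"ry":0,"rz":-0.98,"jaw":-1},{"x":0,"y":0,"z":0,"rx":0,"ry":0,"rz":-0.98,"jaw":-1},{"x":0,"y":0,"z":0,"rx":0,"ry":0,"rz":-0.98,"jaw":-1},{"x":0,"y":0,"z":0,"rx":0,"ry":0,"rz":-0.98,"jaw":-1}]' 20 >/dev/null
python3 -m inch '[{"x":0.33,"y":0.98,"z":0,"rx":0,"ry":0,"rz":0,"jaw":-1},{"x":0.33,"y":0.98,"z":0,"rx":0,"ry":0,"rz":0,"jaw":-1},{"x":0.33,"y":0.98,"z":0,"rx":0,"ry":0,"rz":0,"jaw":-1},{"x":0.33,"y":0.98,"z":0,"rx":0,"ry":0,"rz":0,"jaw":-1},{"x":0.33,"y":0.98,"z":0,"rx":0,"ry":0,"rz":0,"jaw":-1},{"x":0.33,"y":0.98,"z":0,"rx":0,"ry":0,"rz":0,"jaw":-1},{"x":0.33,"y":0.98,"z":0,"rx":0,"ry":0,"rz":0,"jaw":-1},{"x":0.33,"y":0.98,"z":0,"rx":0,"ry":0,"rz":0,"jaw":-1},{"x":0.33,"y":0.98,"z":0,"rx":0,"ry":0,"rz":0,"jaw":-1},{"x":0.33,"y":0.98,"z":0,"rx":0,"ry":0,"rz":0,"jaw":-1},{"x":0,"y":0,"z":0,"rx":0,"ry":0,"rz":0,"jaw":-1},{"x":0,"y":0,"z":0,"rx":0,"ry":0,"rz":0,"jaw":-1}]' 20
python3 to.py .521 .283 .085 102.3 e
python3 - <<'E'
from h import *
t0=ray('top',(198.75,199),.055); print('centre',t0)
a=np.radians(12.3); R=np.array([[np.cos(a),-np.sin(a)],[np.sin(a),np.cos(a)]])
for n,w in(('button',(.521,.283)),('knob',(.5365,.3645))): print(n,(R.T@(np.array(w)-t0[:2])).round(4))
for ang in(0,.4,.8,1.2):
    ph=.12-ang; print(ang,(t0[:2]+R@[.015+.085*np.sin(ph),.038]).round(4),round(.045+.085*np.cos(ph),4))
E
```

```text
time: 54.7
position: [0.5179, 0.2802, 0.2092]
tool_rot: [[-0.976, -0.219, -0.0], [-0.219, 0.976, 0.0], [0.0, 0.0, -1.0]]
force: [1.2, -0.6, 0.7]
opening: 0.001
grasp_force: 0.0
t 54.7 p [0.5179 0.2802 0.2092] yaw 102.6 q7 1.07 | rz sum 0.08 | x -0.15 y 0.08 z 4.97 | F [ 1.2 -0.6  0.7] tilt -0.0003 0.0002
centre [0.51576608 0.31855654 0.055     ]
button [-0.0025 -0.0359]
knob [0.03   0.0405]
0 [0.5323 0.361 ] 0.1294
0.4 [0.4994 0.3539] 0.1267
0.8 [0.4701 0.3475] 0.1111
1.2 [0.4491 0.3429] 0.0851
```

```bash
python3 -m inch '[{"x":-0.12,"y":0.08,"z":0.83,"rx":0,"ry":0,"rz":0,"jaw":-1},{"x":0,"y":0,"z":0.83,"rx":0,"ry":0,"rz":0,"jaw":-1},{"x":0,"y":0,"z":0.83,"rx":0,"ry":0,"rz":0,"jaw":-1},{"x":0,"y":0,"z":0.83,"rx":0,"ry":0,"rz":0,"jaw":-1},{"x":0,"y":0,"z":0.83,"rx":0,"ry":0,"rz":0,"jaw":-1},{"x":0,"y":0,"z":0.8,"rx":0,"ry":0,"rz":0,"jaw":-1},{"x":0,"y":0,"z":0,"rx":0,"ry":0,"rz":0,"jaw":-1},{"x":0,"y":0,"z":0,"rx":0,"ry":0,"rz":0,"jaw":-1}]' |grep -A9 pos
python3 to.py .521 .283 .064 102.3 e
python3 -m inch '[{"x":0,"y":0,"z":0.15,"rx":0,"ry":0,"rz":0,"jaw":-1},{"x":0,"y":0,"z":0.15,"rx":0,"ry":0,"rz":0,"jaw":-1},{"x":0,"y":0,"z":0.15,"rx":0,"ry":0,"rz":0,"jaw":-1},{"x":0,"y":0,"z":0.15,"rx":0,"ry":0,"rz":0,"jaw":-1},{"x":0,"y":0,"z":0,"rx":0,"ry":0,"rz":0,"jaw":-1}]' |grep -A9 pos
```

```text
position: [0.5213, 0.2805, 0.0851]
tool_rot: [[-0.977, -0.215, -0.001], [-0.215, 0.977, -0.001], [0.002, -0.001, -1.0]]
force: [-0.6, -0.6, -0.1]
opening: -0.0
grasp_force: 0.0
t 55.4 p [0.5213 0.2805 0.0851] yaw 102.4 q7 1.02 | rz sum 0.03 | x -0.01 y 0.10 z 0.85 | F [-0.6 -0.6 -0.1] tilt -0.0013 -0.0012
position: [0.521, 0.2814, 0.0701]
tool_rot: [[-0.976, -0.216, -0.0], [-0.216, 0.976, -0.0], [0.0, -0.0, -1.0]]
force: [0.1, -0.2, -1.0]
opening: 0.0
grasp_force: 0.0
```

```bash
python3 -m inch '[{"x":0,"y":0,"z":0.06,"rx":0,"ry":0,"rz":0,"jaw":-1},{"x":0,"y":0,"z":0.06,"rx":0,"ry":0,"rz":0,"jaw":-1},{"x":0,"y":0,"z":0.06,"rx":0,"ry":0,"rz":0,"jaw":-1},{"x":0,"y":0,"z":0.04,"rx":0,"ry":0,"rz":0,"jaw":-1},{"x":0,"y":0,"z":0,"rx":0,"ry":0,"rz":0,"jaw":-1},{"x":0,"y":0,"z":0,"rx":0,"ry":0,"rz":0,"jaw":-1},{"x":0,"y":0,"z":0,"rx":0,"ry":0,"rz":0,"jaw":-1},{"x":0,"y":0,"z":0,"rx":0,"ry":0,"rz":0,"jaw":-1},{"x":0,"y":0,"z":0,"rx":0,"ry":0,"rz":0,"jaw":-1}]' |grep -A9 pos
python3 - <<'E'
from h import *
s=get_image('scene');t=get_image('top')
for c,z in(('scene',.085),('top',.085)): print(c,[(round(d['confidence'],2),np.round(d['location'],1).tolist(),ray(c,d['location'],z).round(4).tolist()) for d in landmark_of(c,'trip_knob')])
cv2.imwrite('pics/c11.png',cv2.resize(s[130:260,310:460],None,fx=4,fy=4,interpolation=2))
E
```

```text
position: [0.5212, 0.2817, 0.0652]
tool_rot: [[-0.976, -0.216, 0.0], [-0.216, 0.976, 0.0], [-0.0, 0.0, -1.0]]
force: [0.4, 0.5, 3.1]
opening: 0.005
grasp_force: 1.5
scene [(0.53, [366.1, 175.3], [0.4548, 0.3328, 0.085]), (0.4, [310.4, 128.1], [0.2187, 0.4938, 0.085])]
top [(0.6, [361.4, 143.6], [0.6199, -0.0374, 0.085])]
```

View pics/c11.png

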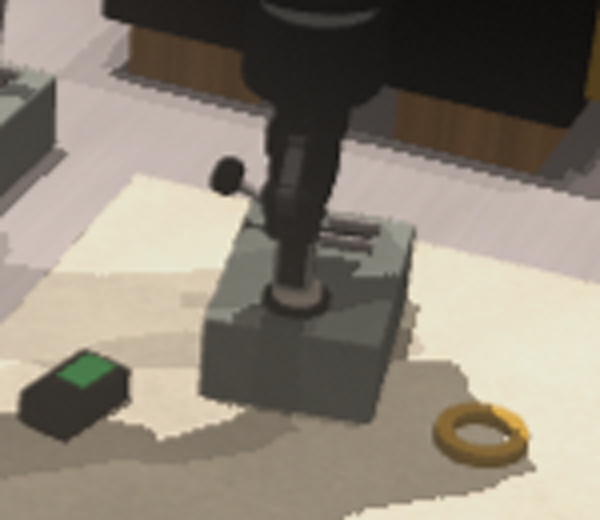

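The trip lever has dropped, with the knob now at about (367,174). Let the button go and rise.

```bash
python3 -m inch '[{"x":0,"y":0,"z":-0.5,"rx":0,"ry":0,"rz":0,"jaw":-1},{"x":0,"y":0,"z":-1,"rx":0,"ry":0,"rz":0,"jaw":-1},{"x":0,"y":0,"z":-1,"rx":0,"ry":0,"rz":0,"jaw":-1},{"x":0,"y":0,"z":-1,"rx":0,"ry":0,"rz":0,"jaw":-0.1},{"x":0,"y":0,"z":-1,"rx":0,"ry":0,"rz":0,"jaw":-0.1},{"x":-0.8,"y":-1,"z":-1,"rx":0,"ry":0,"rz":0,"jaw":-0.1},{"x":-0.8,"y":-1,"z":0,"rx":0,"ry":0,"rz":0,"jaw":-0.1},{"x":-0.8,"y":-1,"z":0,"rx":0,"ry":0,"rz":0,"jaw":-0.1},{"x":0,"y":-1,"z":0,"rx":0,"ry":0,"rz":0,"jaw":-0.1},{"x":0,"y":-1,"z":0,"rx":0,"ry":0,"rz":0,"jaw":-0.1},{"x":0,"y":-1,"z":0,"rx":0,"ry":0,"rz":0,"jaw":-0.1},{"x":0,"y":0,"z":0,"rx":0,"ry":0,"rz":0,"jaw":-0.1},{"x":0,"y":0,"z":0,"rx":0,"ry":0,"rz":0,"jaw":-0.1}]' |grep pos
python3 - <<'E'
from h import *
s=get_image('scene');t=get_image('top')
obs={}
for c in('scene','top'):
  for k in('trip_knob','test_top'): print(c,k,[(round(d['confidence'],2),np.round(d['location'],1).tolist(),ray(c,d['location'],.085).round(4).tolist()) for d in landmark_of(c,k)])
print(ray('scene',(366.75,173.75),.085), proj('top',[[.4491,.3429,.085]]),proj('scene',[[.4491,.3429,.085]]))
o=np.hstack([cv2.resize(t[150:250,140:250],(440,400),interpolation=2),cv2.resize(s[150:240,340:420],(355,400),interpolation=2)])
cv2.imwrite('pics/c12.png',o)
E
```

```text
position: [0.6123, 0.1465, 0.2032]
scene trip_knob [(0.64, [312.1, 126.0], [0.2164, 0.5077, 0.085]), (0.57, [367.1, 174.5], [0.4552, 0.3374, 0.085]), (0.46, [372.9, 293.0], [0.6373, -0.0432, 0.085])]
scene test_top [(0.59, [381.8, 197.1], [0.5248, 0.2611, 0.085]), (0.59, [287.5, 154.9], [0.2438, 0.3303, 0.085])]
top trip_knob [(0.69, [180.9, 226.3], [0.4549, 0.3495, 0.085]), (0.69, [134.6, 326.8], [0.2464, 0.4493, 0.085]), (0.67, [397.7, 142.9], [0.619, -0.1142, 0.085]), (0.49, [204.0, 200.5], [0.5084, 0.2996, 0.085]), (0.23, [405.5, 137.1], [0.6309, -0.1311, 0.085])]
top test_top [(0.71, [181.1, 337.7], [0.2214, 0.3514, 0.085]), (0.57, [211.8, 191.3], [0.5275, 0.2827, 0.085])]
[0.45304726 0.3402804  0.085     ] [[184.01291041 228.95304014]] [[365.66983801 172.86394973]]
```

View pics/c12.png

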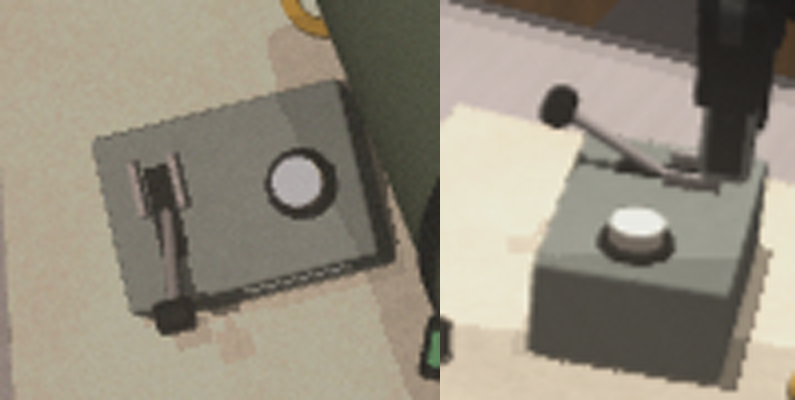

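The top crop puts the knob at (183.8,228.8), right on the model's (184.0,229.0). Move over it.

```bash
python3 -m inch '[{"x":0.52,"y":1,"z":0,"rx":0,"ry":0,"rz":0,"jaw":-0.1},{"x":0.52,"y":1,"z":0,"rx":0,"ry":0,"rz":0,"jaw":-0.1},{"x":0.52,"y":1,"z":0,"rx":0,"ry":0,"rz":0,"jaw":-0.1},{"x":0.52,"y":1,"z":0,"rx":0,"ry":0,"rz":0,"jaw":-0.1},{"x":0.52,"y":1,"z":0,"rx":0,"ry":0,"rz":0,"jaw":-0.1},{"x":0.52,"y":1,"z":0,"rx":0,"ry":0,"rz":0,"jaw":-0.1},{"x":0.52,"y":1,"z":0,"rx":0,"ry":0,"rz":0,"jaw":-0.1},{"x":0.52,"y":1,"z":0,"rx":0,"ry":0,"rz":0,"jaw":-0.1},{"x":0.52,"y":1,"z":0,"rx":0,"ry":0,"rz":0,"jaw":-0.1},{"x":0,"y":0,"z":0,"rx":0,"ry":0,"rz":0,"jaw":-0.1},{"x":0,"y":0,"z":0,"rx":0,"ry":0,"rz":0,"jaw":-0.1},{"x":0,"y":0,"z":0,"rx":0,"ry":0,"rz":0,"jaw":-0.1}]' |grep -A9 pos
python3 to.py .450 .3425 .068 102.3 e
```

```text
position: [0.4494, 0.3423, 0.2026]
tool_rot: [[-0.976, -0.217, 0.0], [-0.217, 0.976, -0.0], [-0.0, -0.0, -1.0]]
force: [-0.5, -0.5, 0.2]
opening: 0.451
grasp_force: 0.0
t 59.1 p [0.4494 0.3423 0.2026] yaw 102.5 q7 0.90 | rz sum 0.05 | x -0.02 y 0.00 z 5.38 | F [-0.5 -0.5  0.2] tilt 0.0002 -0.0003
```

```bash
python3 -m inch '[{"x":0,"y":0,"z":0.9,"rx":0,"ry":0,"rz":0,"jaw":-0.1},{"x":0,"y":0,"z":0.9,"rx":0,"ry":0,"rz":0,"jaw":-0.1},{"x":0,"y":0,"z":0.9,"rx":0,"ry":0,"rz":0,"jaw":-0.1},{"x":0,"y":0,"z":0.9,"rx":0,"ry":0,"rz":0,"jaw":-0.1},{"x":0,"y":0,"z":0.9,"rx":0,"ry":0,"rz":0,"jaw":-0.1},{"x":0,"y":0,"z":0.88,"rx":0,"ry":0,"rz":0,"jaw":-0.1},{"x":0,"y":0,"z":0,"rx":0,"ry":0,"rz":0,"jaw":-0.1},{"x":0,"y":0,"z":0,"rx":0,"ry":0,"rz":0,"jaw":-1},{"x":0,"y":0,"z":0,"rx":0,"ry":0,"rz":0,"jaw":-1},{"x":0,"y":0,"z":0,"rx":0,"ry":0,"rz":0,"jaw":-1},{"x":0,"y":0,"z":0,"rx":0,"ry":0,"rz":0,"jaw":-1},{"x":0,"y":0,"z":0,"rx":0,"ry":0,"rz":0,"jaw":-1},{"x":0,"y":0,"z":0,"rx":0,"ry":0,"rz":0,"jaw":-1}]' 25
python3 - <<'E'
import numpy as np
# knob path steps (unit x = -tool x), z up = -tool z
a=np.linspace(1.2,-.0,17); x=.085*np.sin(.12-a); z=.085*np.cos(.12-a)
for i in range(16): print(round(-(x[i+1]-x[i])/.025,2), round(-(z[i+1]-z[i])/.025,2))
E
```

```text
time: 60.2
position: [0.4498, 0.3448, 0.0701]
tool_rot: [[-0.976, -0.217, 0.002], [-0.217, 0.976, 0.004], [-0.003, 0.004, -1.0]]
force: [-1.2, 10.1, -4.9]
opening: 0.205
grasp_force: 30.8
-0.13 -0.22
-0.14 -0.21
-0.16 -0.2
-0.17 -0.19
-0.19 -0.17
-0.2 -0.16
-0.21 -0.14
-0.22 -0.13
-0.23 -0.11
-0.24 -0.09
-0.24 -0.07
-0.25 -0.06
-0.25 -0.04
-0.25 -0.02
-0.25 0.0
-0.25 0.02
```

Knob gripped (opening about 17.5 mm). Lift along the arc.

```bash
python3 -m inch '[{"x":-0.13,"y":0.04,"z":-0.22,"rx":0,"ry":0,"rz":0,"jaw":-1},{"x":-0.14,"y":0.03,"z":-0.21,"rx":0,"ry":0,"rz":0,"jaw":-1},{"x":-0.16,"y":0,"z":-0.2,"rx":0,"ry":0,"rz":0,"jaw":-1},{"x":-0.17,"y":0,"z":-0.19,"rx":0,"ry":0,"rz":0,"jaw":-1},{"x":-0.19,"y":0,"z":-0.17,"rx":0,"ry":0,"rz":0,"jaw":-1},{"x":-0.2,"y":0,"z":-0.16,"rx":0,"ry":0,"rz":0,"jaw":-1},{"x":-0.21,"y":0,"z":-0.14,"rx":0,"ry":0,"rz":0,"jaw":-1},{"x":-0.22,"y":0,"z":-0.13,"rx":0,"ry":0,"rz":0,"jaw":-1}]' 25
python3 -m inch '[{"x":-0.23,"y":0,"z":-0.11,"rx":0,"ry":0,"rz":0,"jaw":-1},{"x":-0.24,"y":0,"z":-0.09,"rx":0,"ry":0,"rz":0,"jaw":-1},{"x":-0.24,"y":0,"z":-0.07,"rx":0,"ry":0,"rz":0,"jaw":-1},{"x":-0.25,"y":0,"z":-0.06,"rx":0,"ry":0,"rz":0,"jaw":-1},{"x":-0.25,"y":0,"z":-0.04,"rx":0,"ry":0,"rz":0,"jaw":-1},{"x":-0.25,"y":0,"z":-0.02,"rx":0,"ry":0,"rz":0,"jaw":-1},{"x":-0.25,"y":0,"z":0,"rx":0,"ry":0,"rz":0,"jaw":-1},{"x":-0.2,"y":0,"z":0.02,"rx":0,"ry":0,"rz":0,"jaw":-1},{"x":0,"y":0,"z":0,"rx":0,"ry":0,"rz":0,"jaw":-1},{"x":0,"y":0,"z":0,"rx":0,"ry":0,"rz":0,"jaw":-1}]' 25
python3 to.py .5323 .361 .11 102.3 e
```

```text
time: 60.87
position: [0.4837, 0.3525, 0.1047]
tool_rot: [[-0.976, -0.217, 0.0], [-0.217, 0.976, 0.001], [-0.0, 0.001, -1.0]]
force: [-3.2, 5.5, -4.0]
opening: 0.202
grasp_force: 29.2
time: 61.7
position: [0.5309, 0.363, 0.1144]
tool_rot: [[-0.976, -0.216, 0.001], [-0.216, 0.976, 0.002], [-0.002, 0.002, -1.0]]
force: [-2.4, 4.4, 4.5]
opening: 0.205
grasp_force: 30.7
t 61.7 p [0.5309 0.363  0.1144] yaw 102.5 q7 0.93 | rz sum 0.05 | x -0.04 y -0.09 z 0.18 | F [-2.4  4.4  4.5] tilt 0.0013 0.0019
```

```bash
python3 -m inch '[{"x":-0.08,"y":0,"z":0.01,"rx":0,"ry":0,"rz":0,"jaw":-1},{"x":-0.04,"y":0,"z":0.01,"rx":0,"ry":0,"rz":0,"jaw":-1},{"x":0,"y":0,"z":0,"rx":0,"ry":0,"rz":0,"jaw":-1}]' 25|grep -A9 pos
python3 -m inch '[{"x":0,"y":0,"z":0,"rx":0,"ry":0,"rz":0,"jaw":-0.2},{"x":0,"y":0,"z":0,"rx":0,"ry":0,"rz":0,"jaw":-0.1},{"x":0,"y":0,"z":0,"rx":0,"ry":0,"rz":0,"jaw":-0.1},{"x":0,"y":0,"z":0,"rx":0,"ry":0,"rz":0,"jaw":-0.1},{"x":0,"y":0,"z":-0.4,"rx":0,"ry":0,"rz":0,"jaw":-0.1},{"x":0,"y":0,"z":-1,"rx":0,"ry":0,"rz":0,"jaw":-0.1},{"x":0,"y":0,"z":-1,"rx":0,"ry":0,"rz":0,"jaw":-0.1},{"x":0,"y":0,"z":-1,"rx":0,"ry":0,"rz":0,"jaw":-0.1},{"x":0,"y":0,"z":-1,"rx":0,"ry":0,"rz":0,"jaw":-0.1},{"x":0.5,"y":1,"z":0,"rx":0,"ry":0,"rz":0,"jaw":-0.1},{"x":0.5,"y":1,"z":0,"rx":0,"ry":0,"rz":0,"jaw":-0.1},{"x":0.5,"y":1,"z":0,"rx":0,"ry":0,"rz":0,"jaw":-0.1},{"x":0.5,"y":1,"z":0,"rx":0,"ry":0,"rz":0,"jaw":-0.1},{"x":0.5,"y":1,"z":0,"rx":0,"ry":0,"rz":0,"jaw":-0.1},{"x":0.5,"y":1,"z":0,"rx":0,"ry":0,"rz":0,"jaw":-0.1},{"x":0,"y":0,"z":0,"rx":0,"ry":0,"rz":0,"jaw":-0.1}]' |grep -A9 pos
python3 - <<'E'
from h import *
s=get_image('scene');t=get_image('top'); cv2.imwrite('pics/t13.png',t);cv2.imwrite('pics/s13.png',s)
o=np.vstack([t[90:270,130:530],cv2.resize(s[130:430,210:530],(400,375))]); cv2.imwrite('pics/c13.png',cv2.resize(o,None,fx=1.08,fy=1.08,interpolation=2))
for c in('scene','top'): print(c,[(round(d['confidence'],2),np.round(d['location'],1).tolist(),ray(c,d['location'],.129).round(4).tolist()) for d in landmark_of(c,'trip_knob')])
print(proj('top',[[.5335,.3625,.1294]]),proj('scene',[[.5335,.3625,.1294]]))
E
```

```text
position: [0.5337, 0.3637, 0.1141]
tool_rot: [[-0.976, -0.216, 0.001], [-0.216, 0.976, 0.002], [-0.002, 0.002, -1.0]]
force: [-2.3, 4.0, 7.3]
opening: 0.205
grasp_force: 31.2
position: [0.4225, 0.4978, 0.2232]
tool_rot: [[-0.975, -0.223, -0.002], [-0.223, 0.975, 0.003], [0.001, 0.003, -1.0]]
force: [-1.0, 0.8, -0.3]
opening: 0.444
grasp_force: 0.0
scene [(0.45, [404.3, 163.7], [0.5376, 0.3511, 0.129]), (0.45, [310.7, 124.1], [0.253, 0.4318, 0.129])]
top [(0.5, [168.6, 182.9], [0.5412, 0.3609, 0.129])]
[[167.815002   186.62776235]] [[404.46891951 161.0335985 ]]
```

View pics/c13.png

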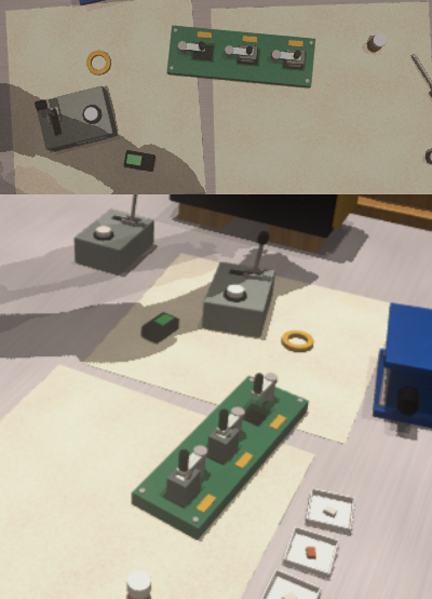

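The trip lever stands up with its knob at about (168,184). All three levers are shut over their pockets, both relays are seated, and the vial and meter have not moved. I'll check once more for a third relay, then hand in.

Run:
```python
from h import *
get_image('scene');get_image('top')
for c in('scene','top'):
  for k in('relay1','vial','meter'): print(c,k,[(round(d['confidence'],2),np.round(d['rect']).tolist()) for d in look_for(c,k)])
t=cv2.imread('pics/t13.png')
# lever bar direction: bright aluminium pixels per lever, board yaw -7.3
K=cv2.imread('pics/t13.png'); cv2.imwrite('pics/c14.png',np.vstack([cv2.resize(K[105:175,280:425],(725,350),interpolation=2),cv2.resize(K[90:480,30:640],(725,240))]))
```

```text
scene relay1 [(0.58, [332.0, 333.0, 359.0, 361.0])]
scene vial [(0.74, [303.0, 408.0, 325.0, 445.0])]
scene meter [(0.57, [316.0, 217.0, 344.0, 240.0]), (0.44, [307.0, 264.0, 440.0, 386.0]), (0.38, [302.0, 410.0, 321.0, 446.0])]
top relay1 [(0.61, [393.0, 136.0, 409.0, 153.0]), (0.56, [352.0, 131.0, 370.0, 152.0]), (0.25, [162.0, 167.0, 241.0, 232.0])]
top vial [(0.64, [470.0, 124.0, 489.0, 135.0]), (0.55, [165.0, 183.0, 182.0, 198.0])]
top meter [(0.81, [246.0, 231.0, 274.0, 247.0]), (0.52, [284.0, 112.0, 420.0, 174.0])]
```

View pics/c14.png

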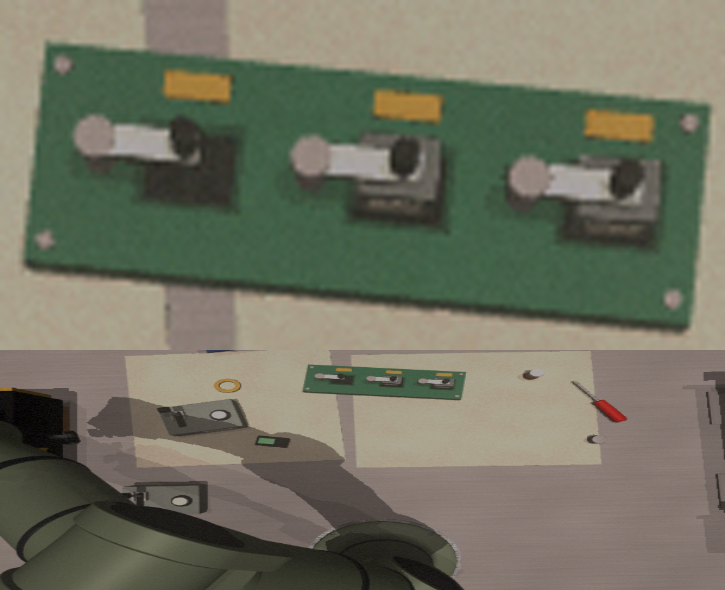

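The levers lie parallel to the board's long edge, shut, with two relays under them. No third relay is anywhere in view.

```bash
python3 -c "
from station import *
print(finish_job())"
```

```text
the job is handed in; nothing more can be done
None
```

The job is handed in, with no verdict returned: both relays present (no third in view) are seated, all three levers are shut, and the test button tripped the lever, which is back up and staying up; the vial and meter were not touched.

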